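# Set a wood blank against the flip stop of a shaping-bay jig

### The arm

A 6-joint arm with a two-finger parallel gripper is mounted at the origin on the work surface. World frame = base frame: x ahead of the robot, y to its left, z up, the work surface at z = 0. Lengths are in m, angles in degrees, forces in N, time in s.
With the tool pointing down it reaches from about 0.35 to 0.875 m from the base axis. Payload 4.2 kg.
Tool frame: the origin (TCP) lies midway between the tips of the shut fingers; the grasp point (between the pads) lies 19 mm behind it; z points along the fingers, y is the line along which they close (so a half turn about z gives the same grasp; the last joint's range is limited). The gripper opens to 87 mm and grips with 3 to 60 N. Pads are 19 mm wide; open, the fingers measure 117 mm over their backs; the gripper's body (75 mm by 190 mm) begins 51 mm behind the grasp point.
Start: joints at [-49.469, 22.042, 0.453, 0, -68.411, -14.817], TCP at [0.271, -0.563, 0.223] pointing down, gripper open.
Joint ranges: [-179.83, 179.83], [-69.29, 118.12], [-61.27, 80.66], [-181.25, 117.63], [-171.15, -9.14], [-177.46, 177.46]. Speed limits (degrees/s): [159.86, 159.86, 180, 180, 180, 180].

### API

Orientations are given as a 3x3 rotation matrix whose columns are the frame's x, y, z axes.
In Python, from station import sense, capture, camera_params, finish_job gives the robot as it stands.
- The arm moves only by the tool drive_tool, never from a script. Its argument "rows" is a list of rows, each an object of numbers: "tx", "ty", "tz": the shift along the tool's x, y, z in cm; "ax", "ay", "az": the turn, a rotation vector about the tool's x, y, z in rad; "claw": the finger opening in cm, from 0 to 8.7. In form: [{"tx": .., "ty": .., "tz": .., "ax": .., "ay": .., "az": .., "claw": ..}, ...]. A call has 1 to 10 rows; each row shifts and turns the commanded pose from where the row before left it, along the tool's axes as they then stand; what a row does not reach is not made up. A row lasts 1/12 s, in which the tool goes at most 41.7 mm and 7.16 degrees, less where a joint would pass 70% of its speed; a pose out of reach is approached as far as the arm can. A call with a gripper value outside its range is refused whole. The fingers move at their own pace and stop on an object; the grip force is fixed at half the most. Time passes only in rows, so rows that do not move let the fingers close. It gives the time, the measured TCP pose, the force, the opening and the grip force at its end, in the units of the state.
- sense(): the state, without advancing time (a new reading comes with each control period).
- capture(name): name is "side" or "top"; returns (picture, depth): 420x560x3 uint8, red, green, blue; 420x560 float32, m along the optical axis (not along the pixel's ray), 0 where there is no reading.
- camera_params(name): a dict with "intrinsics" (3x3 intrinsics, pixels), "R" (3x3) and "t" (3): a world point X has camera coordinates R X + t. Camera axes: x right, y down, z forward; pixel columns grow to the right and rows downward; lengths in m; the calibration is good to about 2 mm. A picture is of the moment at which its call begins. camera_params takes no time and is no camera call.
- finish_job(): hands the job in; it is judged then, once.
The state is a dict: "time_s": time; "joints": joint angles; "joint_velocities": joint speeds; "effort": joint torques, N m; "tcp_pos": TCP position; "ee_rot": TCP orientation; "wrist_force": force on the tool from outside, world axes, zero at the start; "moment": the same for the moment, N m; "gripper_width": opening from 0.0 (shut) to 1.0 (fully open); "gripper_force": force on a finger pad.
Only numpy, scipy, OpenCV 4.12 (cv2) and the standard library are available. Lean on these libraries where they do the work, as an engineer would, in place of code of your own. Each camera call takes 0.05 s, during which the arm holds its last target. There are 200 camera calls.

### The job

Flip the hinged flag on the jig's fence fully down across the bed. With it down, bring the long wood blank from the holder to the jig, broad face down on the bed, and push it along the fence until its end presses on the flag, so that it finally rests snug against both fence and flag. Handle the blank gently (never let it topple over), do not shove the lightly clamped stop along its rail, leave the short offcut, bottle, sanding block and tape roll where they are, and let go at the end.

Things in the scene. Friction and masses are not known exactly. Their poses are not given: they have to be found in the camera images.
- jig: Fixed stop jig: grey bed 140 (x) by 360 (y) by 20 mm thick, aluminium fence along one long side. Origin: centre of the bed's underside, on the bench; z up, bed top at z = 20 mm. Stock is pushed along its +y. Fence: x = 45 (working face) to 67 mm, whole length, up to z = 68 mm. The -x side is open.
- stop_carriage: Dark steel block on the fence that carries the flag; axes parallel to the jig's. Origin: jig x = 0, z = 0, at the y of the middle of the flag's thickness. Block: 50 mm along y, x = 44 to 88 mm, top at z = 94 mm. Held on its rail (along y) by friction only: slips if pushed along y with over about 20 N.
- flag (a joint): Flag hinge, rad: 0 = fully down (hard stop), 1.5 to 1.8 = raised. Axis along y at carriage x = 45, z = 85 mm. Friction of 0.06 N m holds it where left. Flag: aluminium plate, 10 mm thick (y); down it spans carriage x = -50 to 40, z = 26 to 90 mm. Raised it reaches about z = 195 mm. Swing it by pushing its back (+x) face along an arc; pressing down on its top edge jams.
- stop_face (a point): Point on the flag's face that meets the stock (the -y face, 5 mm from the flag's middle), on the line where the middle of the blank's end belongs: when the flag is down, carriage x = 21 mm, z = 34 mm. It turns with the flag; its axes are the jig's when the flag is down.
- flag_edge (a point): Outer upper corner of the flag, 95 mm out from the hinge, at mid thickness: when down, carriage x = -50 mm, z = 90 mm; when raised it is near the top.
- holder: Fixed wooden holder, 74 mm (x) by 108 mm (y) by 58 mm high, with two open bays (58 by 38 mm, floor at 8 mm), centred at y = -27 and +27 mm. Origin: centre of its underside.
- blank: Loose laminated wood blank, 48 mm (own x) by 28 mm (own y) by 150 mm (own z, its long axis), pale with a dark stripe, about 0.13 kg. Origin: the middle of its lower end as it stands upright in one bay of the holder. The long one of the two pieces; either end may go to the stop and either broad (48 by 150 mm) face down.
- blank_mid (a point): Centre of the blank, 75 mm from its origin along own z.
- offcut: Bystander: short piece of the same section (48 by 28 mm), 85 mm tall, standing in the other bay. Origin: middle of its lower end.
- resin_bottle: Bystander: white bottle, 64 mm across, 160 mm tall. Origin: centre of its underside.
- sanding_block: Bystander: cork sanding block 60 by 100 by 33 mm. Origin: centre of its underside.
- tape_roll: Bystander: roll of paper tape lying flat, 100 mm across, 25 mm high. Origin: centre of its underside.
Things that resemble listed ones, but are neither listed nor needed, are in the scene too. What is shaped like the blank but green or purple is not meant.

How it is judged (in metres and radians):
On the way, in this order (a step that is already met when the one before it is completed fails the run):
1. the flag is flipped fully down (value of joint flag below 0.06 rad), for 0.2 s.
2. the blank, flat on the bed, is pushed with its end against the lowered flag (at least 0.5 N) (value of joint flag below 0.06 rad and contact force between blank and stop_carriage above 0.5 N and angle between the z axis of blank and the y axis of jig, either way round below 0.1 rad and z of blank_mid in the frame of jig between 0.028 and 0.04 m), for 0.05 s.
At the end, for the whole second after the job is handed in: Flag down (within 0.06 rad); blank at rest and released, flat on the bed on a broad face, along the fence (within 0.03 rad and about 3 mm of its face), end against the flag (gap under 2.5 mm) (value of joint flag below 0.06 rad and x of blank_mid in the frame of jig between 0.0175 and 0.0245 m and z of blank_mid in the frame of jig between 0.03 and 0.038 m and angle between the z axis of blank and the y axis of jig, either way round below 0.03 rad and angle between the y axis of blank and the z axis of jig, either way round below 0.05 rad and y of blank_mid in the frame of stop_face between -0.0775 and -0.0725 m and linear speed of blank below 0.01 m/s); the robot touches nothing.
It fails at once if the stop is shoved more than 4 mm along its rail (distance of stop_carriage from where it was at the start of the episode above 0.004 m).
It fails at once if the blank topples over or is dropped tumbling (turns faster than 8 rad/s) (angular speed of blank above 8 rad/s).
It fails at once if a bystander is moved by more than 30 mm (distance of any of offcut, resin_bottle, sanding_block, tape_roll from where it was at the start of the episode above 0.03 m).
It also fails if it takes over 72 s, if anything falls off the work surface, if the arm or the gripper's body presses on something with over 40 N, if the wrist force passes 120 N, or if a joint passes its speed limit or range.

## Working session

There is one attempt and no reset: what is moved stays moved. The work goes in short steps, Python scripts to look and compute and a tool call to move; the robot and the scene stay as the last step left them, time stands still between calls to the robot, and variables do not carry over. Pictures are saved under pics/ and viewed, at most 10 in all, crops included, and the job is handed in when it is done.

Besides the shell and the picture viewer there is one more tool, called after "Call:" by a JSON object that holds its "name" and its "arguments". drive_tool: Moves the arm, as the interface text tells. Its arguments: {"type":"object","properties":{"rows":{"type":"array"}},"required":["rows"]}

```bash
mkdir -p pics; ls; python3 - <<'E'
from station import *
import cv2,numpy as np
for n in("side","top"):
    p,d=capture(n); np.savez(f"{n}0.npz",p=p,d=d); cv2.imwrite(f"pics/{n}0.png",p[:,:,::-1])
    c=camera_params(n); print(n,np.round(c["intrinsics"],1).tolist(),np.round(c["R"],3).tolist(),np.round(c["t"],3).tolist())
print(sense())
E
```

```text
pics
side [[407.9, 0.0, 277.5], [0.0, 407.9, 211.4], [0.0, 0.0, 1.0]] [[-0.966, -0.259, 0.019], [-0.186, 0.638, -0.748], [0.181, -0.725, -0.664]] [0.555, 0.202, 1.065]
top [[515.2, 0.0, 280.6], [0.0, 515.2, 215.3], [0.0, 0.0, 1.0]] [[-0.011, -1.0, -0.016], [-0.983, 0.013, -0.184], [0.185, 0.014, -0.983]] [-0.002, 0.614, 1.422]
{'time_s': 0.1, 'joints': array([-4.94683427e+01,  2.20857894e+01,  3.88690907e-01, -2.41393093e-02,
       -6.84116573e+01, -1.48177715e+01]), 'joint_velocities': array([-0.02942999, -0.15561422,  0.18672132,  0.06185143, -0.00691688,
        0.00400466]), 'effort': array([-1.77660672e-04, -3.91690135e+01,  1.87934393e+01,  4.23189595e+00,
        1.34087470e-02, -7.94994730e-05]), 'tcp_pos': array([ 0.27096676, -0.56261788,  0.2215854 ]), 'ee_rot': array([[-9.01039254e-01, -4.33736541e-01, -9.35771952e-04],
       [-4.33737537e-01,  9.01037662e-01,  1.69724711e-03],
       [ 1.07007681e-04,  1.93516569e-03, -9.99998122e-01]]), 'wrist_force': array([-0.80697986,  0.543902  , -0.25331332]), 'moment': array([ 0.03345776,  0.04126111, -0.02136701]), 'gripper_force': 0.0, 'gripper_width': 0.99993163137788}
```

View pics/side0.png

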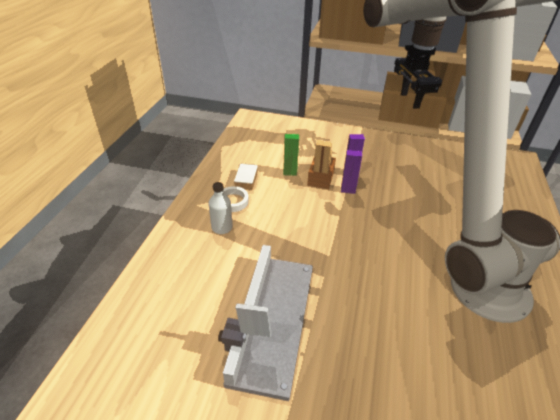

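View pics/top0.png

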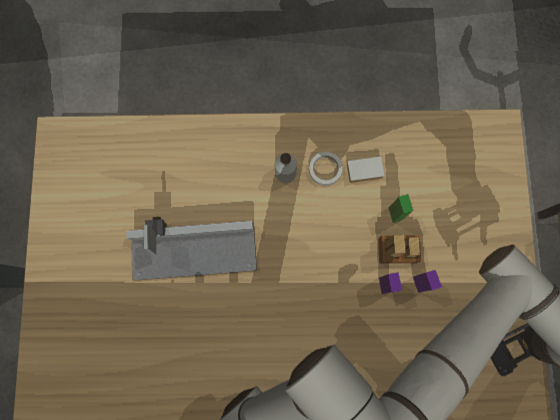

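The side view shows the jig at (270,320) with the flag raised at (254,320). The holder is at (322,170), with green and purple decoys beside it. In the top view the jig is at (195,250), the flag and carriage are near (155,232), and the holder is at (400,248) between green (401,208) and purple (390,282), (427,281).

```bash
cat > h.py <<'E'
import numpy as np,cv2
from station import *
def world(n,d):
    c=camera_params(n);K=c["intrinsics"];v,u=np.mgrid[:d.shape[0],:d.shape[1]]
    X=np.stack([(u-K[0,2])/K[0,0]*d,(v-K[1,2])/K[1,1]*d,d],-1)
    W=(X-c["t"])@np.array(c["R"]); W[d<=0]=np.nan; return W
def proj(n,P):
    c=camera_params(n);q=(np.array(P)@np.array(c["R"]).T+c["t"])@np.array(c["intrinsics"]).T
    return q[...,:2]/q[...,2:]
def ray(n,uv,z):
    c=camera_params(n);R=np.array(c["R"]);o=-R.T@c["t"]
    w=np.c_[np.atleast_2d(uv),np.ones(len(np.atleast_2d(uv)))]@np.linalg.inv(c["intrinsics"]).T@R
    return o+w*((z-o[2])/w[:,2])[:,None]
E
python3 - <<'E'
from h import *
t=np.load("top0.npz");s=np.load("side0.npz")
W=world("top",t["d"])
z=W[...,2]
print("bench z",np.nanmedian(z[290:330,150:230]))
def rect(m,name):
    P=W[m][:,:2]; 
    if len(P)<5: print(name,len(P));return
    r=cv2.minAreaRect((P*1000).astype(np.float32)); print(name,len(P),np.round(r[0]),np.round(r[1]),round(r[2],1),"z",np.round(np.nanpercentile(z[m],[5,50,95]),3))
def box(a,b,c,d_): m=np.zeros(z.shape,bool);m[c:d_,a:b]=1;return m
J=box(110,275,190,295)
rect(J&(z>.013)&(z<.027),"bed");rect(J&(z>.06)&(z<.074),"fence");rect(J&(z>.088)&(z<.1),"carr top");rect(J&(z>.11),"flag")
H=box(370,450,190,300)
for a,b in((.05,.065),(.07,.1),(.1,.14),(.14,.18),(.18,.3)):
    m=(H&(z>a)&(z<b)).astype(np.uint8);n,l=cv2.connectedComponents(m)
    for i in range(1,n):
        if (l==i).sum()>15: 
            v,u=np.nonzero(l==i);print(u.mean().round(),v.mean().round(),end=" ");rect(l==i,f"H{a}")
a=cv2.resize(t["p"][190:300,105:275],None,fx=3.4,fy=3.4,interpolation=2);b=cv2.resize(t["p"][190:300,365:450],None,fx=3.4,fy=3.4,interpolation=2)
r1=np.hstack([a,b])[:,:,::-1]
a=cv2.resize(s["p"][240:395,210:320],None,fx=2.2,fy=2.2,interpolation=2);b=cv2.resize(s["p"][125:200,270:380],None,fx=3.5,fy=3.5,interpolation=2)
r2=np.zeros((345,r1.shape[1],3),np.uint8);r2[:a.shape[0],:a.shape[1]]=a[:345,:,::-1];w=min(b.shape[1],r2.shape[1]-300);r2[:b.shape[0],300:300+w]=b[:,:w,::-1]
o=np.vstack([r1,r2]);print(o.shape);cv2.imwrite("pics/z1.png",o[:600,:800])
E
```

```text
bench z -0.0003560119890932548
bed 4569 [516. 247.] [136. 361.] 3.9 z [0.015 0.02  0.025]
fence 851 [590. 253.] [ 57. 361.] 3.6 z [0.063 0.068 0.072]
carr top 212 [555. 333.] [103.  48.] 18.4 z [0.089 0.094 0.099]
flag 269 [535. 342.] [70. 11.] 4.1 z [0.116 0.163 0.185]
393.0 208.0 H0.05 17 [ 628. -333.] [33.  2.] 15.1 z [0.051 0.061 0.064]
399.0 251.0 H0.05 313 [ 514. -348.] [110.  73.] 89.3 z [0.052 0.058 0.063]
406.0 245.0 H0.05 17 [ 523. -362.] [30.  2.] 0.7 z [0.052 0.059 0.065]
420.0 283.0 H0.05 26 [ 416. -395.] [46.  3.] 18.0 z [0.051 0.057 0.065]
397.0 211.0 H0.07 54 [ 616. -339.] [53. 22.] 41.9 z [0.073 0.083 0.097]
390.0 250.0 H0.07 47 [ 508. -313.] [54. 23.] 30.5 z [0.071 0.083 0.099]
413.0 247.0 H0.07 215 [ 515. -376.] [48. 30.] 0.4 z [0.076 0.092 0.097]
422.0 283.0 H0.07 50 [ 416. -396.] [48.  5.] 17.2 z [0.072 0.087 0.098]
385.0 284.0 H0.07 38 [ 413. -293.] [45.  2.] 8.9 z [0.072 0.086 0.099]
400.0 208.0 H0.1 85 [ 616. -339.] [53. 22.] 41.3 z [0.101 0.12  0.137]
392.0 248.0 H0.1 72 [ 508. -312.] [54. 24.] 28.7 z [0.101 0.123 0.138]
425.0 282.0 H0.1 73 [ 416. -395.] [46.  4.] 17.2 z [0.104 0.119 0.137]
387.0 284.0 H0.1 54 [ 412. -294.] [48.  8.] 15.4 z [0.104 0.12  0.139]
405.0 204.0 H0.14 201 [ 624. -347.] [48. 29.] 13.6 z [0.143 0.149 0.154]
398.0 244.0 H0.14 219 [ 514. -322.] [48. 29.] 0.3 z [0.148 0.157 0.162]
433.0 280.0 H0.14 214 [ 419. -408.] [48. 30.] 17.2 z [0.144 0.149 0.154]
394.0 282.0 H0.14 207 [ 415. -307.] [47. 30.] 7.6 z [0.145 0.15  0.155]
(719, 867, 3)
```

View pics/z1.png

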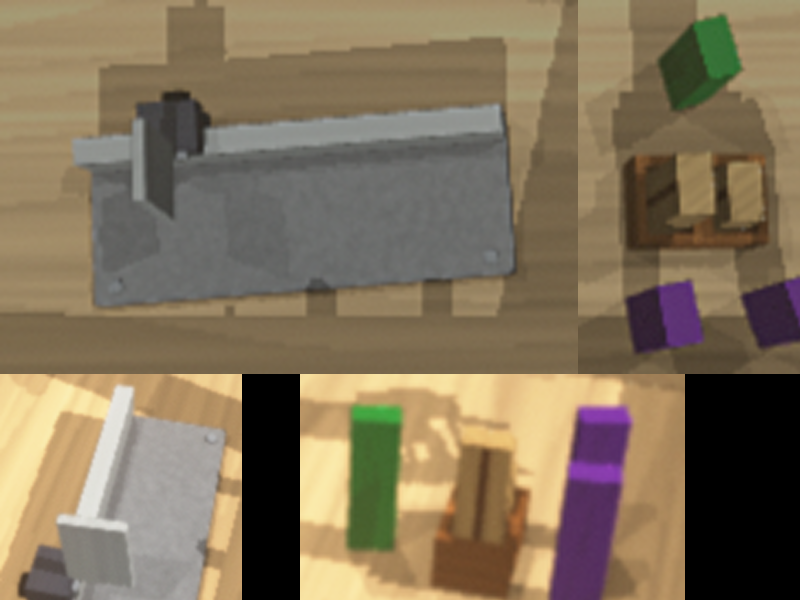

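The crops confirm two things. The pale blank with the dark stripe is in the +y bay at about (514,-322) mm, top at 158 mm, with its 48 mm side along world x. The jig is turned about +4°, with the fence on the far side and the flag raised. Next I'll refine the jig frame.

```bash
cat >> h.py <<'E'
from scipy.spatial.transform import Rotation as Ro
def plan(p,R,p1,R1):
    """rows of (tool shift cm, turn rad) from pose to pose, straight & constant turn"""
    p=np.array(p);p1=np.array(p1)
    rv=Ro.from_matrix(R.T@R1).as_rotvec();n=max(int(np.ceil(max(np.linalg.norm(p1-p)/.04,np.linalg.norm(rv)/.12))),1)
    c=[]
    for i in range(n):
        Rc=R@Ro.from_rotvec(rv*i/n).as_matrix();c.append(np.r_[Rc.T@(p1-p)/n*100,rv/n])
    return np.round(c,2 if np.linalg.norm(rv)<1e-3 else 3)
E
python3 - <<'E'
from h import *
t=np.load("top0.npz");W=world("top",t["d"]);s=np.load("side0.npz");S=world("side",s["d"])
def cr(W,a,b,c,d): return W[c:d,a:b].reshape(-1,3)
P=cr(W,110,275,190,295);P=P[~np.isnan(P[:,0])]
f=P[(P[:,2]>.063)&(P[:,2]<.073)&(P[:,0]>.55)]
# fence top direction (y<0.3 free of carriage)
g=f[f[:,1]<.29]; k=np.polyfit(g[:,1],g[:,0],1); th=np.arctan(-k[0]);print("theta",np.degrees(th))
b=P[(P[:,2]>.015)&(P[:,2]<.025)]
# bed -x edge: by y bins min x
ys=np.arange(.1,.4,.02);e=[np.percentile(b[abs(b[:,1]-y)<.01][:,0],1) for y in ys];k2=np.polyfit(ys,e,1);print("theta bed",np.degrees(np.arctan(-k2[0])))
th=(th+np.arctan(-k2[0]))/2
ex=np.array([np.cos(th),np.sin(th)]);ey=np.array([-ex[1],ex[0]])
q=lambda A:np.c_[A[:,:2]@ex,A[:,:2]@ey,A[:,2]]
F=q(g);print("fence x %",np.percentile(F[:,0],[2,10,50,90,98]))
F=q(f);print("fence y",np.percentile(F[:,1],[.5,1,99,99.5]))
B=q(b);print("bed x",np.percentile(B[:,0],[.5,2,98,99.5]),"y",np.percentile(B[:,1],[.3,1,99,99.7]))
fl=q(P[P[:,2]>.11]);print("flag top",[np.percentile(fl[:,i],[1,50,99]).round(4) for i in range(3)])
tt=fl[fl[:,2]>fl[:,2].max()-.012];print("flag upper",[np.percentile(tt[:,i],[2,50,98]).round(4) for i in range(3)])
Q=cr(S,210,320,240,395);Q=Q[~np.isnan(Q[:,0])];fs=q(Q[Q[:,2]>.11]);print("side flag",[np.percentile(fs[:,i],[1,50,99]).round(4) for i in range(3)])
ca=q(P[(P[:,2]>.09)&(P[:,2]<.098)]);ca=ca[ca[:,0]>np.median(F[:,0])+.012];print("carr",[np.percentile(ca[:,i],[2,50,98]).round(4) for i in range(3)])
for a in(-30,-20,-10,0,10,20): # flag front/back in x vs height
    pass
for z0 in(.12,.14,.16,.18):
    m=fs[abs(fs[:,2]-z0)<.008];print(z0,np.percentile(m[:,0],[2,98]).round(4),np.percentile(m[:,1],[5,50,95]).round(4))
E
```

```text
theta 3.8501168533350625
theta bed 3.8496722652966002
fence x % [0.57892978 0.58060422 0.58967671 0.59847307 0.60045981]
fence y [0.03428865 0.0351915  0.38962045 0.39044487]
bed x [0.46416644 0.46580207 0.57736348 0.57916737] y [0.03276432 0.03521308 0.38789023 0.39098459]
flag top [array([0.5224, 0.5541, 0.5911]), array([0.3002, 0.3022, 0.3109]), array([0.1108, 0.1632, 0.1874])]
flag upper [array([0.5287, 0.5557, 0.5911]), array([0.3002, 0.3058, 0.3105]), array([0.1778, 0.182 , 0.1883])]
side flag [array([0.5239, 0.5559, 0.5899]), array([0.3038, 0.3123, 0.3144]), array([0.1107, 0.1543, 0.1842])]
carr [array([0.6023, 0.6127, 0.6211]), array([0.2822, 0.3045, 0.3267]), array([0.0901, 0.0936, 0.0977])]
0.12 [0.5233 0.5862] [0.311  0.3124 0.3138]
0.14 [0.5252 0.5877] [0.3107 0.3124 0.3139]
0.16 [0.5271 0.5889] [0.3109 0.3126 0.3138]
0.18 [0.5285 0.5902] [0.3042 0.3111 0.3133]
```

```bash
cat >> h.py <<'E'
th=np.radians(3.85);RJ=Ro.from_euler('z',th).as_matrix()
J0=np.array([0.534,0.2124,0])@RJ.T  # jig origin in world
jw=lambda x,y,z:J0+RJ@np.array([x,y,z])
FY=.0935                           # carriage y in jig frame
down=RJ@np.array([[-1,0,0],[0,1,0],[0,0,-1.]])
E
python3 - <<'E'
from h import *
s=sense();p=s["tcp_pos"];R=s["ee_rot"]
a=jw(.079,FY,.26)
b=p+[0,0,.06]
print(a,J0)
print(plan(p,R,b,R)[0:3]);r=plan(b,R,a,down);print(len(r));print(r.tolist())
c=jw(.079,FY,.155);print(plan(a,down,c,down))
P=[]
for q in np.r_[1.68,np.linspace(1.6,-.04,21)]:
    P.append(jw(.045+.0095-.078*np.cos(q)+.004*np.sin(q),FY,.085+.078*np.sin(q)+.004*np.cos(q)))
prev=c
for x in P: print(np.round(down.T@(x-prev)*100,2).tolist());prev=x
E
```

```text
[0.59107707 0.34636931 0.26      ] [0.51853338 0.24777589 0.        ]
[[ 0.    0.01 -3.    0.    0.    0.  ]
 [ 0.    0.01 -3.    0.    0.    0.  ]]
25
[[-2.731, 2.721, 0.091, 0.0, -0.0, 0.015], [-2.689, 2.762, 0.091, 0.0, -0.0, 0.015], [-2.647, 2.803, 0.091, 0.0, -0.0, 0.015], [-2.603, 2.843, 0.091, 0.0, -0.0, 0.015], [-2.56, 2.882, 0.091, 0.0, -0.0, 0.015], [-2.515, 2.921, 0.09, 0.0, -0.0, 0.015], [-2.471, 2.959, 0.09, 0.0, -0.0, 0.015], [-2.425, 2.996, 0.09, 0.0, -0.0, 0.015], [-2.379, 3.033, 0.09, 0.0, -0.0, 0.015], [-2.333, 3.069, 0.09, 0.0, -0.0, 0.015], [-2.286, 3.104, 0.09, 0.0, -0.0, 0.015], [-2.238, 3.139, 0.089, 0.0, -0.0, 0.015], [-2.19, 3.172, 0.089, 0.0, -0.0, 0.015], [-2.141, 3.205, 0.089, 0.0, -0.0, 0.015], [-2.092, 3.238, 0.089, 0.0, -0.0, 0.015], [-2.042, 3.269, 0.089, 0.0, -0.0, 0.015], [-1.992, 3.3, 0.088, 0.0, -0.0, 0.015], [-1.942, 3.33, 0.088, 0.0, -0.0, 0.015], [-1.891, 3.359, 0.088, 0.0, -0.0, 0.015], [-1.839, 3.388, 0.088, 0.0, -0.0, 0.015], [-1.787, 3.415, 0.088, 0.0, -0.0, 0.015], [-1.735, 3.442, 0.087, 0.0, -0.0, 0.015], [-1.682, 3.468, 0.087, 0.0, -0.0, 0.015], [-1.629, 3.494, 0.087, 0.0, -0.0, 0.015], [-1.576, 3.518, 0.087, 0.0, -0.0, 0.015]]
[[0.  0.  3.5 0.  0.  0. ]
 [0.  0.  3.5 0.  0.  0. ]
 [0.  0.  3.5 0.  0.  0. ]]
[1.2, 0.0, -0.71]
[0.62, 0.0, -0.08]
[0.64, -0.0, -0.03]
[0.64, 0.0, 0.03]
[0.64, -0.0, 0.08]
[0.63, 0.0, 0.13]
[0.61, -0.0, 0.18]
[0.6, 0.0, 0.23]
[0.58, -0.0, 0.28]
[0.55, -0.0, 0.33]
[0.52, 0.0, 0.37]
[0.49, 0.0, 0.41]
[0.45, 0.0, 0.45]
[0.42, -0.0, 0.49]
[0.38, 0.0, 0.52]
[0.33, 0.0, 0.55]
[0.29, -0.0, 0.57]
[0.24, 0.0, 0.59]
[0.19, 0.0, 0.61]
[0.14, -0.0, 0.63]
[0.09, -0.0, 0.63]
[0.03, 0.0, 0.64]
```

Call:
{"name": "drive_tool", "arguments": {"rows": [{"tz":-3,"claw":0},{"tz":-3,"claw":0},{"tx":-2.7,"ty":2.7,"az":0.015,"claw":0},{"tx":-2.7,"ty":2.75,"az":0.015,"claw":0},{"tx":-2.65,"ty":2.8,"az":0.015,"claw":0},{"tx":-2.6,"ty":2.85,"az":0.015,"claw":0},{"tx":-2.55,"ty":2.9,"az":0.015,"claw":0},{"tx":-2.5,"ty":2.9,"az":0.015,"claw":0},{"tx":-2.5,"ty":2.95,"az":0.015,"claw":0},{"tx":-2.4,"ty":3,"az":0.015,"claw":0}]}}

```text
invalid input at $.rows[0]: expected keys tx, ty, tz, ax, ay, az, claw
```

Call:
{"name": "drive_tool", "arguments": {"rows": [{"tx":-2.4,"ty":3.0,"az":0.015,"claw":0},{"tx":-2.3,"ty":3.1,"az":0.015,"claw":0},{"tx":-2.3,"ty":3.1,"az":0.015,"claw":0},{"tx":-2.25,"ty":3.15,"az":0.015,"claw":0},{"tx":-2.2,"ty":3.2,"az":0.015,"claw":0},{"tx":-2.15,"ty":3.2,"az":0.015,"claw":0},{"tx":-2.1,"ty":3.25,"az":0.015,"claw":0},{"tx":-2.05,"ty":3.25,"az":0.015,"claw":0},{"tx":-2,"ty":3.3,"az":0.015,"claw":0},{"tx":-1.95,"ty":3.3,"az":0.015,"claw":0}]}}

```text
invalid input at $.rows[0]: expected keys tx, ty, tz, ax, ay, az, claw
```

Call:
{"name": "drive_tool", "arguments": {"rows": [{"tx":-1.9,"ty":3.35,"az":0.015,"claw":0},{"tx":-1.85,"ty":3.4,"az":0.015,"claw":0},{"tx":-1.8,"ty":3.4,"az":0.015,"claw":0},{"tx":-1.7,"ty":3.4,"az":0.015,"claw":0},{"tx":-1.65,"ty":3.45,"az":0.015,"claw":0},{"claw":0},{"claw":0}]}}

```text
invalid input at $.rows[0]: expected keys tx, ty, tz, ax, ay, az, claw
```

```bash
python3 - <<'E'
from h import *
s=sense();p=s["tcp_pos"];R=s["ee_rot"];print(p,s["joints"],s["time_s"],s["gripper_width"])
print(RJ.T@(p-J0));print(plan(p,R,jw(.079,FY,.155),down))
E
```

```text
[ 0.27096676 -0.56261788  0.2215854 ] [-4.94683427e+01  2.20857894e+01  3.88690907e-01 -2.41393093e-02
 -6.84116573e+01 -1.48177715e+01] 0.1 0.99993163137788
[-0.3014215  -0.79194215  0.2215854 ]
[[-2.731  2.72   0.271  0.    -0.     0.015]
 [-2.689  2.762  0.271  0.    -0.     0.015]
 [-2.647  2.802  0.271  0.    -0.     0.015]
 [-2.603  2.842  0.271  0.    -0.     0.015]
 [-2.56   2.882  0.271  0.    -0.     0.015]
 [-2.516  2.921  0.27   0.    -0.     0.015]
 [-2.471  2.959  0.27   0.    -0.     0.015]
 [-2.425  2.996  0.27   0.    -0.     0.015]
 [-2.379  3.033  0.27   0.    -0.     0.015]
 [-2.333  3.069  0.27   0.    -0.     0.015]
 [-2.286  3.104  0.27   0.    -0.     0.015]
 [-2.238  3.138  0.269  0.    -0.     0.015]
 [-2.19   3.172  0.269  0.    -0.     0.015]
 [-2.141  3.205  0.269  0.    -0.     0.015]
 [-2.092  3.238  0.269  0.    -0.     0.015]
 [-2.042  3.269  0.269  0.    -0.     0.015]
 [-1.992  3.3    0.268  0.    -0.     0.015]
 [-1.942  3.33   0.268  0.    -0.     0.015]
 [-1.891  3.359  0.268  0.    -0.     0.015]
 [-1.839  3.388  0.268  0.    -0.     0.015]
 [-1.787  3.415  0.268  0.    -0.     0.015]
 [-1.735  3.442  0.267  0.    -0.     0.015]
 [-1.682  3.468  0.267  0.    -0.     0.015]
 [-1.629  3.494  0.267  0.    -0.     0.015]
 [-1.576  3.518  0.267  0.    -0.     0.015]]
```

All keys are required in every row.

Call:
{"name": "drive_tool", "arguments": {"rows": [{"tx":0,"ty":0,"tz":-3,"ax":0,"ay":0,"az":0,"claw":0},{"tx":0,"ty":0,"tz":-3,"ax":0,"ay":0,"az":0,"claw":0},{"tx":-2.7,"ty":2.7,"tz":0.1,"ax":0,"ay":0,"az":0.015,"claw":0},{"tx":-2.7,"ty":2.75,"tz":0.1,"ax":0,"ay":0,"az":0.015,"claw":0},{"tx":-2.65,"ty":2.8,"tz":0.1,"ax":0,"ay":0,"az":0.015,"claw":0},{"tx":-2.6,"ty":2.85,"tz":0.1,"ax":0,"ay":0,"az":0.015,"claw":0},{"tx":-2.55,"ty":2.9,"tz":0.1,"ax":0,"ay":0,"az":0.015,"claw":0},{"tx":-2.5,"ty":2.9,"tz":0.1,"ax":0,"ay":0,"az":0.015,"claw":0},{"tx":-2.5,"ty":2.95,"tz":0.1,"ax":0,"ay":0,"az":0.015,"claw":0},{"tx":-2.4,"ty":3.0,"tz":0.1,"ax":0,"ay":0,"az":0.015,"claw":0}]}}

```text
time_s: 0.93
tcp_pos: [0.373, -0.2707, 0.2742]
ee_rot: [[-0.947, -0.322, -0.0], [-0.322, 0.947, 0.0], [0.0, 0.0, -1.0]]
wrist_force: [0.7, 0.2, -0.1]
gripper_width: 0.326
gripper_force: 0.0
```

Call:
{"name": "drive_tool", "arguments": {"rows": [{"tx":-2.4,"ty":3.0,"tz":0.1,"ax":0,"ay":0,"az":0.015,"claw":0},{"tx":-2.3,"ty":3.1,"tz":0.1,"ax":0,"ay":0,"az":0.015,"claw":0},{"tx":-2.3,"ty":3.1,"tz":0.1,"ax":0,"ay":0,"az":0.015,"claw":0},{"tx":-2.25,"ty":3.15,"tz":0.1,"ax":0,"ay":0,"az":0.015,"claw":0},{"tx":-2.2,"ty":3.2,"tz":0.1,"ax":0,"ay":0,"az":0.015,"claw":0},{"tx":-2.15,"ty":3.2,"tz":0.1,"ax":0,"ay":0,"az":0.015,"claw":0},{"tx":-2.1,"ty":3.25,"tz":0.1,"ax":0,"ay":0,"az":0.015,"claw":0},{"tx":-2.05,"ty":3.25,"tz":0.1,"ax":0,"ay":0,"az":0.015,"claw":0},{"tx":-2.0,"ty":3.3,"tz":0.1,"ax":0,"ay":0,"az":0.015,"claw":0},{"tx":-1.95,"ty":3.3,"tz":0.1,"ax":0,"ay":0,"az":0.015,"claw":0}]}}

```text
time_s: 1.77
tcp_pos: [0.5004, 0.0934, 0.2643]
ee_rot: [[-0.984, -0.178, -0.0], [-0.178, 0.984, -0.0], [0.0, 0.0, -1.0]]
wrist_force: [0.8, -0.1, -0.4]
gripper_width: 0.003
gripper_force: 0.0
```

Call:
{"name": "drive_tool", "arguments": {"rows": [{"tx":-1.9,"ty":3.35,"tz":0.1,"ax":0,"ay":0,"az":0.015,"claw":0},{"tx":-1.85,"ty":3.4,"tz":0,"ax":0,"ay":0,"az":0.015,"claw":0},{"tx":-1.8,"ty":3.4,"tz":0,"ax":0,"ay":0,"az":0.015,"claw":0},{"tx":-1.75,"ty":3.4,"tz":0,"ax":0,"ay":0,"az":0.015,"claw":0},{"tx":-1.65,"ty":3.45,"tz":0,"ax":0,"ay":0,"az":0.015,"claw":0},{"tx":0,"ty":0,"tz":0,"ax":0,"ay":0,"az":0,"claw":0},{"tx":0,"ty":0,"tz":0,"ax":0,"ay":0,"az":0,"claw":0}]}}

```text
time_s: 2.35
tcp_pos: [0.5636, 0.2746, 0.2616]
ee_rot: [[-0.994, -0.106, -0.003], [-0.106, 0.994, -0.002], [0.003, -0.001, -1.0]]
wrist_force: [0.8, -0.9, 0.1]
gripper_width: 0.005
gripper_force: 0.0
```

```bash
python3 - <<'E'
from h import *
s=sense();p=s["tcp_pos"];R=s["ee_rot"];print(p,s["joints"],s["time_s"],s["gripper_width"],s["wrist_force"])
print(RJ.T@(p-J0));print(plan(p,R,jw(.079,FY,.155),down))
E
```

```text
[0.56362896 0.2745662  0.26155521] [ 4.07280207e+01  2.10374554e+01  4.54153723e+00 -2.33742415e-02
 -7.36787646e+01 -1.24644446e+02] 2.35 0.004925130016680691 [ 0.84878822 -0.93246901  0.08496708]
[0.04679264 0.02370192 0.26155521]
[[-8.800e-01  1.716e+00  2.659e+00 -0.000e+00 -1.000e-03  1.000e-02]
 [-8.610e-01  1.724e+00  2.660e+00 -0.000e+00 -1.000e-03  1.000e-02]
 [-8.430e-01  1.731e+00  2.661e+00 -0.000e+00 -1.000e-03  1.000e-02]
 [-8.240e-01  1.738e+00  2.663e+00 -0.000e+00 -1.000e-03  1.000e-02]]
```

Call:
{"name": "drive_tool", "arguments": {"rows": [{"tx":-1.75,"ty":3.4,"tz":0,"ax":0,"ay":0,"az":0.02,"claw":0},{"tx":-1.65,"ty":3.5,"tz":0,"ax":0,"ay":0,"az":0.02,"claw":0},{"tx":0,"ty":0,"tz":3.5,"ax":0,"ay":0,"az":0,"claw":0},{"tx":0,"ty":0,"tz":3.5,"ax":0,"ay":0,"az":0,"claw":0},{"tx":0,"ty":0,"tz":3.6,"ax":0,"ay":0,"az":0,"claw":0},{"tx":0,"ty":0,"tz":0,"ax":0,"ay":0,"az":0,"claw":0},{"tx":0,"ty":0,"tz":0,"ax":0,"ay":0,"az":0,"claw":0}]}}

```text
time_s: 2.93
tcp_pos: [0.5905, 0.3429, 0.1562]
ee_rot: [[-0.998, -0.063, -0.003], [-0.063, 0.998, -0.004], [0.004, -0.004, -1.0]]
wrist_force: [0.3, 0.2, 1.0]
gripper_width: 0.003
gripper_force: 0.0
```

```bash
python3 - <<'E'
from h import *
s=sense();p=s["tcp_pos"];R=s["ee_rot"];print(p,s["joints"],s["wrist_force"])
print(RJ.T@(p-J0),R.T@(jw(.079,FY,.155)-p)*100,plan(p,R,p,down))
pc,d=capture("side");cv2.imwrite("pics/s1.png",cv2.resize(pc[200:400,170:370,::-1],None,fx=2.5,fy=2.5))
E
```

```text
[0.59052563 0.34293584 0.15616377] [ 4.36914558e+01  3.04565105e+01  4.44065917e+00  3.18450117e-02
 -6.42749076e+01 -1.30081506e+02] [0.33213173 0.19893534 0.98523224]
[0.07821926 0.0901113  0.15616377] [-0.07714774  0.33959739  0.1148643 ] [[ 0.     0.     0.    -0.004 -0.004 -0.004]]
```

View pics/s1.png

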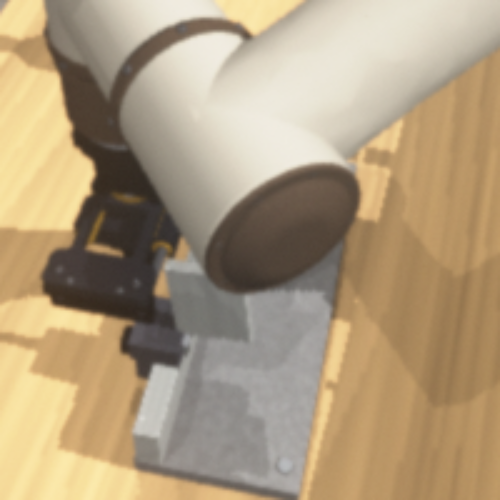

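The fingers (crop about (100,280)) sit behind the raised flag (210,305), clear of the carriage. I'll start the arc.

Call:
{"name": "drive_tool", "arguments": {"rows": [{"tx":0.6,"ty":0.2,"tz":-0.3,"ax":0,"ay":0,"az":0,"claw":0},{"tx":0.6,"ty":0,"tz":-0.3,"ax":0,"ay":0,"az":0,"claw":0},{"tx":0.6,"ty":0,"tz":-0.1,"ax":0,"ay":0,"az":0,"claw":0},{"tx":0.64,"ty":0,"tz":-0.05,"ax":0,"ay":0,"az":0,"claw":0},{"tx":0.64,"ty":0,"tz":0.05,"ax":0,"ay":0,"az":0,"claw":0},{"tx":0.64,"ty":0,"tz":0.1,"ax":0,"ay":0,"az":0,"claw":0},{"tx":0.63,"ty":0,"tz":0.13,"ax":0,"ay":0,"az":0,"claw":0},{"tx":0.61,"ty":0,"tz":0.18,"ax":0,"ay":0,"az":0,"claw":0},{"tx":0.6,"ty":0,"tz":0.23,"ax":0,"ay":0,"az":0,"claw":0},{"tx":0.58,"ty":0,"tz":0.28,"ax":0,"ay":0,"az":0,"claw":0}]}}

```text
time_s: 3.82
tcp_pos: [0.5291, 0.3429, 0.155]
ee_rot: [[-0.998, -0.064, -0.0], [-0.064, 0.998, -0.0], [0.0, -0.0, -1.0]]
wrist_force: [0.8, 0.4, 0.5]
gripper_width: 0.007
gripper_force: 0.4
```

Call:
{"name": "drive_tool", "arguments": {"rows": [{"tx":0.55,"ty":0,"tz":0.33,"ax":0,"ay":0,"az":0,"claw":0},{"tx":0.52,"ty":0,"tz":0.37,"ax":0,"ay":0,"az":0,"claw":0},{"tx":0.49,"ty":0,"tz":0.41,"ax":0,"ay":0,"az":0,"claw":0},{"tx":0.45,"ty":0,"tz":0.45,"ax":0,"ay":0,"az":0,"claw":0},{"tx":0.42,"ty":0,"tz":0.49,"ax":0,"ay":0,"az":0,"claw":0},{"tx":0.38,"ty":0,"tz":0.52,"ax":0,"ay":0,"az":0,"claw":0},{"tx":0.33,"ty":0,"tz":0.55,"ax":0,"ay":0,"az":0,"claw":0},{"tx":0.29,"ty":0,"tz":0.57,"ax":0,"ay":0,"az":0,"claw":0}]}}

```text
time_s: 4.48
tcp_pos: [0.4952, 0.3406, 0.1178]
ee_rot: [[-0.998, -0.064, -0.0], [-0.064, 0.998, -0.0], [0.0, -0.0, -1.0]]
wrist_force: [-0.5, -0.2, -0.0]
gripper_width: 0.006
gripper_force: 0.2
```

```bash
python3 - <<'E'
from h import *
s=sense();p=s["tcp_pos"];print(p,s["wrist_force"]);print(RJ.T@(p-J0))
E
```

```text
[0.49520067 0.34057701 0.11780247] [-0.53406304 -0.23464272 -0.01064364]
[-0.01704896  0.09415835  0.11780247]
```

Now at jig z 0.118. The flag top when down is at 0.090, so press on gently.

Call:
{"name": "drive_tool", "arguments": {"rows": [{"tx":0.24,"ty":0,"tz":0.6,"ax":0,"ay":0,"az":0,"claw":0},{"tx":0.2,"ty":0,"tz":0.6,"ax":0,"ay":0,"az":0,"claw":0},{"tx":0.14,"ty":0,"tz":0.6,"ax":0,"ay":0,"az":0,"claw":0},{"tx":0.1,"ty":0,"tz":0.6,"ax":0,"ay":0,"az":0,"claw":0},{"tx":0,"ty":0,"tz":0.3,"ax":0,"ay":0,"az":0,"claw":0},{"tx":0,"ty":0,"tz":0,"ax":0,"ay":0,"az":0,"claw":0}]}}

```text
time_s: 4.98
tcp_pos: [0.4887, 0.3401, 0.0909]
ee_rot: [[-0.998, -0.064, -0.001], [-0.064, 0.998, -0.001], [0.001, -0.001, -1.0]]
wrist_force: [0.0, -0.2, -0.1]
gripper_width: 0.006
gripper_force: 0.0
```

```bash
python3 - <<'E'
from h import *
s=sense();p=s["tcp_pos"];print(p,s["wrist_force"]);print(RJ.T@(p-J0))
E
```

```text
[0.48869461 0.34014897 0.09093674] [ 0.02022373 -0.21759299 -0.1080965 ]
[-0.02356908  0.09416813  0.09093674]
```

Call:
{"name": "drive_tool", "arguments": {"rows": [{"tx":0,"ty":0,"tz":0.2,"ax":0,"ay":0,"az":0,"claw":0},{"tx":0,"ty":0,"tz":0.2,"ax":0,"ay":0,"az":0,"claw":0},{"tx":0,"ty":0,"tz":0,"ax":0,"ay":0,"az":0,"claw":0},{"tx":0,"ty":0,"tz":0,"ax":0,"ay":0,"az":0,"claw":0},{"tx":0,"ty":0,"tz":0,"ax":0,"ay":0,"az":0,"claw":0}]}}

```text
time_s: 5.4
tcp_pos: [0.4892, 0.3406, 0.0902]
ee_rot: [[-0.998, -0.065, 0.002], [-0.065, 0.998, 0.001], [-0.002, 0.001, -1.0]]
wrist_force: [-4.5, -1.6, 11.5]
gripper_width: 0.005
gripper_force: 6.1
```

The flag hit its hard stop at z = 0.0902, so it is down. Now over to the blank.

```bash
cat >> h.py <<'E'
def tilt(a,yaw=0): # tool y=-x, z=(0,sin a,-cos a), then yaw
    z=np.array([0,np.sin(a),-np.cos(a)]);y=np.array([-1.,0,0]);return Ro.from_euler('z',yaw).as_matrix()@np.c_[np.cross(y,z),y,z]
PU=tilt(np.radians(-60));G=np.array([.514,-.3265,.1005])
E
python3 - <<'E'
from h import *
s=sense();p=s["tcp_pos"];R=s["ee_rot"]
a=p+[0,0,.16];print(plan(p,R,a,R)[:,:3])
pre=G-PU[:,2]*.09; via=pre+[0,.05,.08]; print(pre,via)
r=plan(a,R,via,PU);print(len(r));print(r.tolist());print(plan(via,PU,pre,PU)[:,:3])
E
```

```text
[[-0.01  0.   -3.2 ]
 [-0.01  0.   -3.2 ]
 [-0.01  0.   -3.2 ]
 [-0.01  0.   -3.2 ]
 [-0.01  0.   -3.2 ]]
[ 0.514      -0.24855771  0.1455    ] [ 0.514      -0.19855771  0.2255    ]
15
[[0.068, -3.597, 0.162, 0.052, 0.056, -0.09], [0.377, -3.564, 0.361, 0.052, 0.056, -0.09], [0.67, -3.492, 0.575, 0.052, 0.056, -0.09], [0.943, -3.383, 0.799, 0.052, 0.056, -0.09], [1.191, -3.239, 1.032, 0.052, 0.056, -0.09], [1.412, -3.061, 1.269, 0.052, 0.056, -0.09], [1.602, -2.852, 1.507, 0.052, 0.056, -0.09], [1.759, -2.615, 1.744, 0.052, 0.056, -0.09], [1.88, -2.353, 1.975, 0.052, 0.056, -0.09], [1.964, -2.071, 2.198, 0.052, 0.056, -0.09], [2.009, -1.771, 2.409, 0.052, 0.056, -0.09], [2.015, -1.458, 2.605, 0.052, 0.056, -0.09], [1.982, -1.136, 2.785, 0.052, 0.056, -0.09], [1.91, -0.811, 2.944, 0.052, 0.056, -0.09], [1.8, -0.485, 3.082, 0.052, 0.056, -0.09]]
[[-1.48  0.    2.78]
 [-1.48  0.    2.78]
 [-1.48  0.    2.78]]
```

Call:
{"name": "drive_tool", "arguments": {"rows": [{"tx":0,"ty":0,"tz":-3.5,"ax":0,"ay":0,"az":0,"claw":0},{"tx":0,"ty":0,"tz":-3.5,"ax":0,"ay":0,"az":0,"claw":0},{"tx":0,"ty":0,"tz":-3.5,"ax":0,"ay":0,"az":0,"claw":0},{"tx":0,"ty":0,"tz":-3,"ax":0,"ay":0,"az":0,"claw":0},{"tx":0,"ty":0,"tz":-3,"ax":0,"ay":0,"az":0,"claw":0},{"tx":0.05,"ty":-3.6,"tz":0.15,"ax":0.052,"ay":0.056,"az":-0.09,"claw":8.7},{"tx":0.4,"ty":-3.55,"tz":0.35,"ax":0.052,"ay":0.056,"az":-0.09,"claw":8.7},{"tx":0.65,"ty":-3.5,"tz":0.6,"ax":0.052,"ay":0.056,"az":-0.09,"claw":8.7},{"tx":0.95,"ty":-3.4,"tz":0.8,"ax":0.052,"ay":0.056,"az":-0.09,"claw":8.7},{"tx":1.2,"ty":-3.25,"tz":1.05,"ax":0.052,"ay":0.056,"az":-0.09,"claw":8.7}]}}

```text
time_s: 6.23
tcp_pos: [0.4974, 0.1588, 0.2446]
ee_rot: [[-0.835, -0.518, -0.188], [-0.446, 0.836, -0.321], [0.323, -0.184, -0.928]]
wrist_force: [1.2, 0.2, -1.1]
gripper_width: 0.301
gripper_force: 0.0
```

Call:
{"name": "drive_tool", "arguments": {"rows": [{"tx":1.4,"ty":-3.05,"tz":1.25,"ax":0.052,"ay":0.056,"az":-0.09,"claw":8.7},{"tx":1.6,"ty":-2.85,"tz":1.5,"ax":0.052,"ay":0.056,"az":-0.09,"claw":8.7},{"tx":1.75,"ty":-2.6,"tz":1.75,"ax":0.052,"ay":0.056,"az":-0.09,"claw":8.7},{"tx":1.9,"ty":-2.35,"tz":1.95,"ax":0.052,"ay":0.056,"az":-0.09,"claw":8.7},{"tx":1.95,"ty":-2.05,"tz":2.2,"ax":0.052,"ay":0.056,"az":-0.09,"claw":8.7},{"tx":2.0,"ty":-1.75,"tz":2.4,"ax":0.052,"ay":0.056,"az":-0.09,"claw":8.7},{"tx":2.0,"ty":-1.45,"tz":2.6,"ax":0.052,"ay":0.056,"az":-0.09,"claw":8.7},{"tx":0,"ty":0,"tz":0,"ax":0,"ay":0,"az":0,"claw":8.7},{"tx":0,"ty":0,"tz":0,"ax":0,"ay":0,"az":0,"claw":8.7}]}}

```text
time_s: 6.98
tcp_pos: [0.5059, -0.0919, 0.2324]
ee_rot: [[-0.28, -0.95, -0.14], [-0.594, 0.286, -0.752], [0.754, -0.128, -0.644]]
wrist_force: [0.7, 0.5, 0.2]
gripper_width: 0.959
gripper_force: 0.0
```

```bash
python3 - <<'E'
from h import *
s=sense();p=s["tcp_pos"];R=s["ee_rot"];print(p,s["joints"],s["wrist_force"])
pre=G-PU[:,2]*.09; via=pre+[0,.05,.08]
print(plan(p,R,via,PU).tolist());print(plan(via,PU,pre,PU)[:,:3])
pc,d=capture("top");np.savez("top1.npz",p=pc,d=d);cv2.imwrite("pics/t1.png",pc[150:420,100:500,::-1])
E
```

```text
[ 0.50593579 -0.09191478  0.23235913] [ 26.99227762  21.12294442 -28.54941487  38.15211563 -79.04777202
 -68.08370385] [0.70927184 0.46064702 0.23058553]
[[1.865, -1.242, 2.782, 0.055, 0.054, -0.091], [1.807, -0.917, 2.942, 0.055, 0.054, -0.091], [1.711, -0.591, 3.079, 0.055, 0.054, -0.091]]
[[-1.48  0.    2.78]
 [-1.48  0.    2.78]
 [-1.48  0.    2.78]]
```

View pics/t1.png

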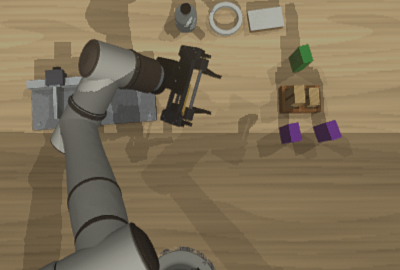

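The top view shows the gripper (crop (190,85)) with its 190 mm body lying along the closing axis, and the holder (300,98) undisturbed. I'll use a flatter approach of 68° so the body clears the fence later.

```bash
cat >> h.py <<'E'
PU=tilt(np.radians(-68));G=np.array([.514,-.328,.1005])
E
python3 - <<'E'
from h import *
s=sense();p=s["tcp_pos"];R=s["ee_rot"]
pre=G-PU[:,2]*.09
print(pre,plan(p,R,pre+[0,.02,.03],PU).tolist())
t=np.load("top1.npz");W=world("top",t["d"]);P=W[190:320,365:450].reshape(-1,3)
m=(P[:,2]>.15)&(P[:,2]<.166)&(abs(P[:,0]-.514)<.05)&(abs(P[:,1]+.322)<.03);print(np.percentile(P[m],[1,50,99],axis=0))
print(cv2.minAreaRect((P[m][:,:2]*1000).astype(np.float32)))
E
```

```text
[ 0.514      -0.24455345  0.13421459] [[0.651, -0.891, 3.603, 0.046, 0.076, -0.066], [0.426, -0.69, 3.68, 0.046, 0.076, -0.066], [0.184, -0.501, 3.73, 0.046, 0.076, -0.066], [-0.073, -0.326, 3.753, 0.046, 0.076, -0.066]]
[[ 0.48985876 -0.33582716  0.15031031]
 [ 0.51343207 -0.3211852   0.15742522]
 [ 0.53727055 -0.30770774  0.16363478]]
((513.6388549804688, -321.5855712890625), (48.598628997802734, 28.879053115844727), 0.008837326429784298)
```

Call:
{"name": "drive_tool", "arguments": {"rows": [{"tx":0.65,"ty":-0.9,"tz":3.6,"ax":0.046,"ay":0.076,"az":-0.066,"claw":8.7},{"tx":0.45,"ty":-0.7,"tz":3.65,"ax":0.046,"ay":0.076,"az":-0.066,"claw":8.7},{"tx":0.2,"ty":-0.5,"tz":3.7,"ax":0.046,"ay":0.076,"az":-0.066,"claw":8.7},{"tx":-0.1,"ty":-0.35,"tz":3.75,"ax":0.046,"ay":0.076,"az":-0.066,"claw":8.7},{"tx":0,"ty":0,"tz":0,"ax":0,"ay":0,"az":0,"claw":8.7},{"tx":0,"ty":0,"tz":0,"ax":0,"ay":0,"az":0,"claw":8.7}]}}

```text
time_s: 7.53
tcp_pos: [0.5141, -0.224, 0.1648]
ee_rot: [[-0.001, -1.0, -0.003], [-0.376, 0.003, -0.927], [0.927, 0.0, -0.376]]
wrist_force: [-0.2, -0.3, 1.1]
gripper_width: 0.998
gripper_force: 0.0
```

```bash
python3 - <<'E'
from h import *
s=sense();p=s["tcp_pos"];R=s["ee_rot"];print(p,s["joints"],s["wrist_force"],R)
pre=G-PU[:,2]*.09
print(plan(p,R,pre,PU).tolist())
E
```

```text
[ 0.51409893 -0.22396192  0.16480048] [ 11.72057586  28.72745438 -48.13604159  73.32811197 -71.17821188
 -76.39214985] [-0.1740861  -0.34865734  1.09429964] [[-8.57394008e-04 -9.99995307e-01 -2.94111447e-03]
 [-3.75897687e-01  3.04770857e-03 -9.26656161e-01]
 [ 9.26660776e-01  3.11048686e-04 -3.75898536e-01]]
[[-2.06, 0.003, 3.058, 0.003, 0.001, -0.001]]
```

Call:
{"name": "drive_tool", "arguments": {"rows": [{"tx":-1.0,"ty":0,"tz":1.5,"ax":0.003,"ay":0,"az":0,"claw":8.7},{"tx":-1.05,"ty":0,"tz":1.55,"ax":0,"ay":0,"az":0,"claw":8.7},{"tx":0,"ty":0,"tz":2,"ax":0,"ay":0,"az":0,"claw":8.7},{"tx":0,"ty":0,"tz":2,"ax":0,"ay":0,"az":0,"claw":8.7},{"tx":0,"ty":0,"tz":2,"ax":0,"ay":0,"az":0,"claw":8.7},{"tx":0,"ty":0,"tz":1.5,"ax":0,"ay":0,"az":0,"claw":8.7},{"tx":0,"ty":0,"tz":1.5,"ax":0,"ay":0,"az":0,"claw":8.7},{"tx":0,"ty":0,"tz":0,"ax":0,"ay":0,"az":0,"claw":8.7},{"tx":0,"ty":0,"tz":0,"ax":0,"ay":0,"az":0,"claw":8.7}]}}

```text
time_s: 8.28
tcp_pos: [0.5173, -0.3263, 0.103]
ee_rot: [[-0.006, -1.0, 0.006], [-0.375, -0.003, -0.927], [0.927, -0.007, -0.375]]
wrist_force: [0.5, -0.5, 0.1]
gripper_width: 1.002
gripper_force: 0.0
```

```bash
python3 - <<'E'
from h import *
s=sense();p=s["tcp_pos"];R=s["ee_rot"];print(p,s["wrist_force"])
print(plan(p,R,G,PU).tolist())
E
```

```text
[ 0.5172827  -0.3263251   0.10303014] [ 0.50963538 -0.45488603  0.11948881]
[[-0.17, 0.331, 0.248, -0.006, 0.001, -0.006]]
```

Call:
{"name": "drive_tool", "arguments": {"rows": [{"tx":-0.15,"ty":0.3,"tz":0.2,"ax":-0.005,"ay":0,"az":-0.005,"claw":8.7},{"tx":0,"ty":0,"tz":0,"ax":0,"ay":0,"az":0,"claw":8.7},{"tx":0,"ty":0,"tz":0,"ax":0,"ay":0,"az":0,"claw":8.7}]}}

```text
time_s: 8.53
tcp_pos: [0.5128, -0.327, 0.0998]
ee_rot: [[0.004, -1.0, 0.001], [-0.376, -0.002, -0.927], [0.927, 0.003, -0.376]]
wrist_force: [0.3, -0.3, 1.1]
gripper_width: 1.0
gripper_force: 0.0
```

Call:
{"name": "drive_tool", "arguments": {"rows": [{"tx":0,"ty":0,"tz":0,"ax":0,"ay":0,"az":0,"claw":6},{"tx":0,"ty":0,"tz":0,"ax":0,"ay":0,"az":0,"claw":5.2},{"tx":0,"ty":0,"tz":0,"ax":0,"ay":0,"az":0,"claw":4},{"tx":0,"ty":0,"tz":0,"ax":0,"ay":0,"az":0,"claw":4},{"tx":0,"ty":0,"tz":0,"ax":0,"ay":0,"az":0,"claw":4},{"tx":0,"ty":0,"tz":0,"ax":0,"ay":0,"az":0,"claw":4},{"tx":0,"ty":0,"tz":0,"ax":0,"ay":0,"az":0,"claw":4}]}}

```text
time_s: 9.12
tcp_pos: [0.512, -0.3281, 0.0993]
ee_rot: [[0.004, -1.0, -0.001], [-0.376, -0.0, -0.927], [0.927, 0.004, -0.376]]
wrist_force: [0.4, -1.2, -0.7]
gripper_width: 0.56
gripper_force: 8.7
```

Call:
{"name": "drive_tool", "arguments": {"rows": [{"tx":0,"ty":0,"tz":0,"ax":0,"ay":0,"az":0,"claw":3},{"tx":0,"ty":0,"tz":0,"ax":0,"ay":0,"az":0,"claw":3},{"tx":0.93,"ty":0,"tz":-0.37,"ax":0,"ay":0,"az":0,"claw":3},{"tx":1.85,"ty":0,"tz":-0.75,"ax":0,"ay":0,"az":0,"claw":3},{"tx":1.85,"ty":0,"tz":-0.75,"ax":0,"ay":0,"az":0,"claw":3},{"tx":1.85,"ty":0,"tz":-0.75,"ax":0,"ay":0,"az":0,"claw":3},{"tx":1.85,"ty":0,"tz":-0.75,"ax":0,"ay":0,"az":0,"claw":3},{"tx":1.85,"ty":0,"tz":-0.75,"ax":0,"ay":0,"az":0,"claw":3}]}}

```text
time_s: 9.78
tcp_pos: [0.5116, -0.3281, 0.2099]
ee_rot: [[0.005, -1.0, -0.002], [-0.377, -0.0, -0.926], [0.926, 0.005, -0.377]]
wrist_force: [0.1, -0.7, -1.8]
gripper_width: 0.549
gripper_force: 29.7
```

Call:
{"name": "drive_tool", "arguments": {"rows": [{"tx":1.85,"ty":0,"tz":-0.75,"ax":0,"ay":0,"az":0,"claw":3},{"tx":1.85,"ty":0,"tz":-0.75,"ax":0,"ay":0,"az":0,"claw":3},{"tx":1.85,"ty":0,"tz":-0.75,"ax":0,"ay":0,"az":0,"claw":3},{"tx":0.9,"ty":0,"tz":-0.37,"ax":0,"ay":0,"az":0,"claw":3},{"tx":0,"ty":0,"tz":0,"ax":0,"ay":0,"az":0,"claw":3},{"tx":0,"ty":0,"tz":0,"ax":0,"ay":0,"az":0,"claw":3}]}}

```text
time_s: 10.28
tcp_pos: [0.5122, -0.328, 0.2783]
ee_rot: [[0.004, -1.0, -0.001], [-0.377, -0.0, -0.926], [0.926, 0.004, -0.377]]
wrist_force: [-0.1, 1.1, -2.4]
gripper_width: 0.549
gripper_force: 29.7
```

```bash
python3 - <<'E'
from h import *
s=sense();p=s["tcp_pos"];R=s["ee_rot"];print(p,s["joints"],s["wrist_force"],s["gripper_force"],s["gripper_width"])
PL=tilt(np.radians(22),th)
# blank: grip is (TCP) 25mm.. from flag-end
L=.0993-.009+.0 # TCP dist from bottom end along blank
print("L",L)
tgt=jw(-.003,FY-.005-.025-L,.20)
r=plan(p,R,tgt,PL);print(len(r),tgt);print(r.tolist())
pc,d=capture("side");cv2.imwrite("pics/s2.png",pc[:,:,::-1])
E
```

```text
[ 0.51223205 -0.32795789  0.27829041] [ -2.2124196   18.57929241 -44.0987174   81.26027381 -69.46579869
 -60.41517917] [-0.07334729  1.10654445 -2.35675337] 29.7075866907835 0.5486172389845747
L 0.0903
14 [0.51733963 0.22083494 0.2       ]
[[-1.995, -0.04, -3.42, 0.002, -0.112, -0.005], [-2.365, -0.059, -3.176, 0.002, -0.112, -0.005], [-2.704, -0.078, -2.891, 0.002, -0.112, -0.005], [-3.01, -0.098, -2.571, 0.002, -0.112, -0.005], [-3.278, -0.119, -2.218, 0.002, -0.112, -0.005], [-3.505, -0.139, -1.838, 0.002, -0.112, -0.005], [-3.687, -0.16, -1.434, 0.002, -0.112, -0.005], [-3.824, -0.181, -1.013, 0.002, -0.112, -0.005], [-3.912, -0.201, -0.579, 0.002, -0.112, -0.005], [-3.951, -0.221, -0.138, 0.002, -0.112, -0.005], [-3.941, -0.24, 0.305, 0.002, -0.112, -0.005], [-3.881, -0.257, 0.744, 0.002, -0.112, -0.005], [-3.772, -0.273, 1.173, 0.002, -0.112, -0.005], [-3.616, -0.287, 1.588, 0.002, -0.112, -0.005]]
```

View pics/s2.png

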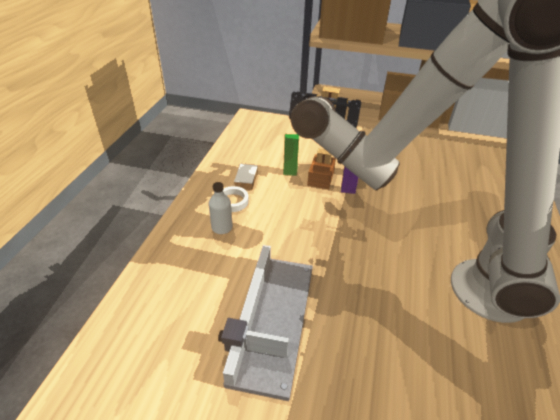

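The side view shows the flag down across the bed at (266,345) and only the offcut left in the holder (322,172). The blank is lifted, so next I'll carry and turn it.

Call:
{"name": "drive_tool", "arguments": {"rows": [{"tx":-2.0,"ty":-0.05,"tz":-3.4,"ax":0.002,"ay":-0.112,"az":-0.005,"claw":3},{"tx":-2.35,"ty":-0.05,"tz":-3.2,"ax":0.002,"ay":-0.112,"az":-0.005,"claw":3},{"tx":-2.7,"ty":-0.1,"tz":-2.9,"ax":0.002,"ay":-0.112,"az":-0.005,"claw":3},{"tx":-3.0,"ty":-0.1,"tz":-2.55,"ax":0.002,"ay":-0.112,"az":-0.005,"claw":3},{"tx":-3.3,"ty":-0.1,"tz":-2.2,"ax":0.002,"ay":-0.112,"az":-0.005,"claw":3},{"tx":-3.5,"ty":-0.15,"tz":-1.85,"ax":0.002,"ay":-0.112,"az":-0.005,"claw":3},{"tx":-3.7,"ty":-0.15,"tz":-1.45,"ax":0.002,"ay":-0.112,"az":-0.005,"claw":3},{"tx":-3.8,"ty":-0.2,"tz":-1.0,"ax":0.002,"ay":-0.112,"az":-0.005,"claw":3},{"tx":-3.9,"ty":-0.2,"tz":-0.6,"ax":0.002,"ay":-0.112,"az":-0.005,"claw":3},{"tx":0,"ty":0,"tz":0,"ax":0,"ay":0,"az":0,"claw":3}]}}

```text
time_s: 11.17
tcp_pos: [0.517, 0.0279, 0.2276]
ee_rot: [[0.048, -0.999, -0.01], [-0.984, -0.045, -0.17], [0.17, 0.018, -0.985]]
wrist_force: [0.9, 0.1, -1.3]
gripper_width: 0.549
gripper_force: 29.7
```

```bash
python3 - <<'E'
from h import *
s=sense();p=s["tcp_pos"];R=s["ee_rot"];print(p,s["joints"],s["gripper_force"],s["gripper_width"])
PL=tilt(np.radians(22),th);L=.0903
tgt=jw(-.003,FY-.005-.025-L,.12)
r=plan(p,R,tgt,PL);print(len(r),tgt);print(r.tolist())
E
```

```text
[0.51702493 0.02786957 0.22756848] [ 26.19016351  12.37442038 -16.78593539   9.35364181 -66.01102178
 -27.69242695] 29.70848956145346 0.5488609839897203
6 [0.51733963 0.22083494 0.12      ]
[[-3.47, -0.184, 1.218, 0.003, -0.092, -0.004], [-3.342, -0.194, 1.534, 0.003, -0.092, -0.004], [-3.185, -0.202, 1.836, 0.003, -0.092, -0.004], [-3.001, -0.209, 2.123, 0.003, -0.092, -0.004], [-2.792, -0.215, 2.391, 0.003, -0.092, -0.004], [-2.559, -0.219, 2.639, 0.003, -0.092, -0.004]]
```

Call:
{"name": "drive_tool", "arguments": {"rows": [{"tx":-3.5,"ty":-0.2,"tz":1.2,"ax":0.003,"ay":-0.092,"az":-0.004,"claw":3},{"tx":-3.35,"ty":-0.2,"tz":1.5,"ax":0.003,"ay":-0.092,"az":-0.004,"claw":3},{"tx":-3.2,"ty":-0.2,"tz":1.8,"ax":0.003,"ay":-0.092,"az":-0.004,"claw":3},{"tx":-3.0,"ty":-0.2,"tz":2.1,"ax":0.003,"ay":-0.092,"az":-0.004,"claw":3},{"tx":-2.8,"ty":-0.2,"tz":2.4,"ax":0.003,"ay":-0.092,"az":-0.004,"claw":3},{"tx":-2.55,"ty":-0.2,"tz":2.6,"ax":0.003,"ay":-0.092,"az":-0.004,"claw":3},{"tx":0,"ty":0,"tz":0,"ax":0,"ay":0,"az":0,"claw":3},{"tx":0,"ty":0,"tz":0,"ax":0,"ay":0,"az":0,"claw":3}]}}

```text
time_s: 11.83
tcp_pos: [0.5154, 0.2153, 0.1177]
ee_rot: [[0.06, -0.998, -0.028], [-0.93, -0.066, 0.361], [-0.363, 0.005, -0.932]]
wrist_force: [0.5, -0.1, -0.9]
gripper_width: 0.547
gripper_force: 29.7
```

```bash
python3 - <<'E'
from h import *
s=sense();p=s["tcp_pos"];R=s["ee_rot"];print(p,s["joints"],s["wrist_force"],RJ.T@(p-J0))
PL=tilt(np.radians(22),th);L=.0903
tgt=jw(-.003,FY-.005-.025-L,.12)
print(plan(p,R,tgt,PL).tolist(), PL.T@[0,0,-.09]*100)
pc,d=capture("side");cv2.imwrite("pics/s3.png",cv2.resize(pc[200:400,170:370,::-1],None,fx=2.5,fy=2.5))
np.savez("side3.npz",p=pc,d=d)
# check blank in side depth
W=world("side",d);Q=W[200:400,170:370].reshape(-1,3);C=pc[200:400,170:370].reshape(-1,3).astype(int)
q=(Q-J0)@RJ; m=(q[:,2]>.08)&(q[:,2]<.14)&(abs(q[:,0])<.06)&(q[:,1]>-.15)&(q[:,1]<.075)&(C[:,0]-C[:,2]>40)
print(m.sum(),np.percentile(q[m],[2,50,98],axis=0).round(4))
E
```

```text
[0.51537212 0.21534767 0.11774893] [ 26.96536924  20.45989725 -12.43296584 -25.34391198 -51.4966823
  -8.24782469] [ 0.5347903  -0.0831428  -0.86251751] [-0.00533151 -0.03214278  0.11774893]
[[-0.58, -0.232, -0.017, 0.004, -0.013, -0.003]] [3.37145934 0.         8.34465469]
1353 [[-0.0285 -0.0851  0.1134]
 [-0.0056  0.0022  0.136 ]
 [ 0.0181  0.0601  0.1391]]
```

View pics/s3.png

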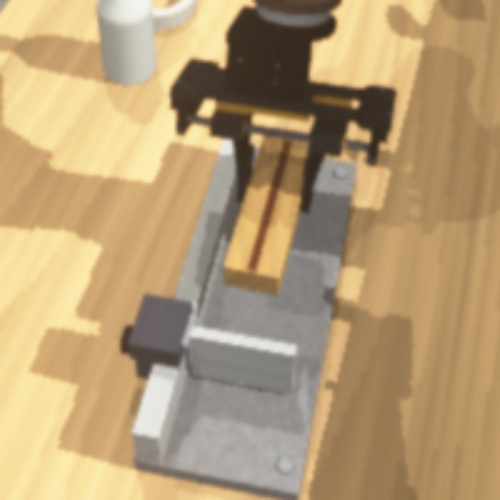

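The blank (crop (265,215)) is held level, parallel to the fence and about 28 mm short of the flag (240,355). I'll lower it.

Call:
{"name": "drive_tool", "arguments": {"rows": [{"tx":0,"ty":-0.2,"tz":0,"ax":0.004,"ay":-0.013,"az":-0.003,"claw":3},{"tx":0.75,"ty":0,"tz":1.85,"ax":0,"ay":0,"az":0,"claw":3},{"tx":0.75,"ty":0,"tz":1.85,"ax":0,"ay":0,"az":0,"claw":3},{"tx":0.75,"ty":0,"tz":1.85,"ax":0,"ay":0,"az":0,"claw":3},{"tx":0.55,"ty":0,"tz":1.4,"ax":0,"ay":0,"az":0,"claw":3},{"tx":0.2,"ty":0,"tz":0.45,"ax":0,"ay":0,"az":0,"claw":3},{"tx":0,"ty":0,"tz":0,"ax":0,"ay":0,"az":0,"claw":3},{"tx":0,"ty":0,"tz":0,"ax":0,"ay":0,"az":0,"claw":3}]}}

```text
time_s: 12.55
tcp_pos: [0.5198, 0.2174, 0.0415]
ee_rot: [[0.066, -0.998, -0.018], [-0.923, -0.068, 0.378], [-0.379, -0.008, -0.925]]
wrist_force: [0.9, -0.2, -0.7]
gripper_width: 0.551
gripper_force: 29.7
```

```bash
python3 - <<'E'
from h import *
s=sense();p=s["tcp_pos"];R=s["ee_rot"];print(s["wrist_force"],RJ.T@(p-J0),(RJ.T@R).round(3))
PL=tilt(np.radians(22.1),th);print(plan(p,R,p,PL).tolist())
E
```

```text
[ 0.88638789 -0.22865289 -0.72721806] [-0.00076378 -0.03039357  0.04152986] [[ 0.004 -1.     0.007]
 [-0.925 -0.001  0.379]
 [-0.379 -0.008 -0.925]]
[[0.0, 0.0, 0.0, -0.007, 0.003, 0.004]]
```

Call:
{"name": "drive_tool", "arguments": {"rows": [{"tx":0.2,"ty":0,"tz":0.45,"ax":-0.007,"ay":0.003,"az":0,"claw":3},{"tx":0.15,"ty":0,"tz":0.4,"ax":0,"ay":0,"az":0,"claw":3},{"tx":0.07,"ty":0,"tz":0.2,"ax":0,"ay":0,"az":0,"claw":3},{"tx":0,"ty":0,"tz":0,"ax":0,"ay":0,"az":0,"claw":3},{"tx":0,"ty":0,"tz":0,"ax":0,"ay":0,"az":0,"claw":3}]}}

```text
time_s: 12.97
tcp_pos: [0.5191, 0.2176, 0.0295]
ee_rot: [[0.065, -0.998, -0.026], [-0.924, -0.071, 0.375], [-0.376, -0.0, -0.927]]
wrist_force: [-0.1, -0.3, -1.4]
gripper_width: 0.551
gripper_force: 29.7
```

Call:
{"name": "drive_tool", "arguments": {"rows": [{"tx":0.04,"ty":0,"tz":0.1,"ax":0,"ay":0,"az":0,"claw":3},{"tx":0,"ty":0,"tz":0,"ax":0,"ay":0,"az":0,"claw":3}]}}

```text
time_s: 13.13
tcp_pos: [0.5194, 0.2176, 0.0288]
ee_rot: [[0.066, -0.998, -0.026], [-0.924, -0.071, 0.375], [-0.376, -0.001, -0.927]]
wrist_force: [-0.5, -0.2, -1.7]
gripper_width: 0.552
gripper_force: 29.7
```

Call:
{"name": "drive_tool", "arguments": {"rows": [{"tx":0.04,"ty":0,"tz":0.1,"ax":0,"ay":0,"az":0,"claw":3},{"tx":0,"ty":0,"tz":0,"ax":0,"ay":0,"az":0,"claw":3}]}}

```text
time_s: 13.3
tcp_pos: [0.5194, 0.2176, 0.0286]
ee_rot: [[0.066, -0.997, -0.026], [-0.924, -0.071, 0.376], [-0.377, -0.001, -0.926]]
wrist_force: [-0.9, -1.4, 5.9]
gripper_width: 0.554
gripper_force: 29.7
```

Contact at 6 N. I'll release a little, since the fence is close, and back out along the tool axis.

Call:
{"name": "drive_tool", "arguments": {"rows": [{"tx":0,"ty":0,"tz":0,"ax":0,"ay":0,"az":0,"claw":5.4},{"tx":0,"ty":0,"tz":0,"ax":0,"ay":0,"az":0,"claw":5.4},{"tx":0,"ty":0,"tz":0,"ax":0,"ay":0,"az":0,"claw":5.4},{"tx":0,"ty":0,"tz":-1,"ax":0,"ay":0,"az":0,"claw":5.4},{"tx":0,"ty":0,"tz":-2,"ax":0,"ay":0,"az":0,"claw":5.4},{"tx":0,"ty":0,"tz":-3,"ax":0,"ay":0,"az":0,"claw":5.4},{"tx":0,"ty":0,"tz":-4,"ax":0,"ay":0,"az":0,"claw":5.4},{"tx":0,"ty":0,"tz":-4,"ax":0,"ay":0,"az":0,"claw":2},{"tx":0,"ty":0,"tz":0,"ax":0,"ay":0,"az":0,"claw":0},{"tx":0,"ty":0,"tz":0,"ax":0,"ay":0,"az":0,"claw":0}]}}

```text
time_s: 14.13
tcp_pos: [0.5243, 0.1646, 0.1606]
ee_rot: [[0.067, -0.998, -0.02], [-0.924, -0.069, 0.377], [-0.378, -0.007, -0.926]]
wrist_force: [-0.0, -0.0, -1.3]
gripper_width: 0.476
gripper_force: 0.0
```

```bash
cat >> h.py <<'E'
def blank(cam,name=None):
    pc,d=capture(cam);W=world(cam,d);q=(W-J0)@RJ;C=pc.astype(int)
    m=(q[...,2]>.04)&(q[...,2]<.056)&(abs(q[...,0])<.06)&(abs(q[...,1])<.17)&(C[...,0]-C[...,2]>35)
    m=cv2.morphologyEx(m.astype(np.uint8),cv2.MORPH_OPEN,np.ones((3,3)))>0
    P=q[m]; r=cv2.minAreaRect((P[:,:2]*1000).astype(np.float32));print(cam,m.sum(),r,P[:,2].mean().round(4),np.percentile(P[:,:2],[1,99],axis=0).round(4).tolist())
    if name: cv2.imwrite(name,cv2.resize(pc[200:400,170:370,::-1] if cam=="side" else pc[180:300,100:280,::-1],None,fx=2.5,fy=2.5))
    return P
E
python3 - <<'E'
from h import *
s=sense();p=s["tcp_pos"];R=s["ee_rot"];print(s["wrist_force"],RJ.T@(p-J0),s["joints"])
blank("side","pics/s4.png");blank("top")
E
```

```text
[-0.01909368 -0.04972312 -1.31476395] [ 0.00021058 -0.08335585  0.16055072] [ 21.05013342  17.49927549 -10.03052826 -25.08495545 -57.87027135
  -4.37316981]
side 1119 ((-1.0782966613769531, -13.447151184082031), (151.1973876953125, 47.970611572265625), 88.5984878540039) 0.0473 [[-0.0251, -0.0857], [0.023, 0.0615]]
top 65 ((-7.239162445068359, -41.483158111572266), (17.508556365966797, 34.995967864990234), 82.62811279296875) 0.0482 [[-0.0248, -0.052], [0.0095, -0.0334]]
```

View pics/s4.png

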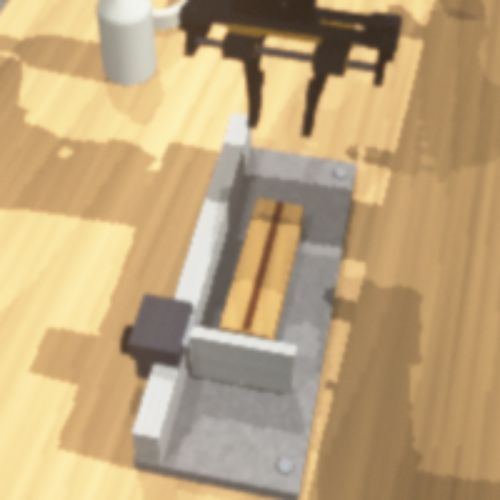

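The blank lies on the bed (crop (263,265)), stripe up, about 23 mm off the fence and 27 mm from the flag. Next I'll push it to the fence from the −x side with closed, vertical fingers.

```bash
python3 - <<'E'
from h import *
s=sense();p=s["tcp_pos"];R=s["ee_rot"];V=tilt(0,th)
a=jw(-.057,-.013,.12);print(plan(p,R,a,V).tolist())
E
```

```text
[[-1.276, 1.373, 1.516, 0.0, 0.096, 0.001], [-1.416, 1.375, 1.386, 0.0, 0.096, 0.001], [-1.542, 1.376, 1.243, 0.0, 0.096, 0.001], [-1.653, 1.377, 1.089, 0.0, 0.096, 0.001]]
```

Call:
{"name": "drive_tool", "arguments": {"rows": [{"tx":-1.3,"ty":1.4,"tz":1.5,"ax":0,"ay":0.096,"az":0,"claw":0},{"tx":-1.4,"ty":1.4,"tz":1.4,"ax":0,"ay":0.096,"az":0,"claw":0},{"tx":-1.55,"ty":1.4,"tz":1.25,"ax":0,"ay":0.096,"az":0,"claw":0},{"tx":-1.65,"ty":1.4,"tz":1.1,"ax":0,"ay":0.096,"az":0,"claw":0},{"tx":0,"ty":0,"tz":0,"ax":0,"ay":0,"az":0,"claw":0},{"tx":0,"ty":0,"tz":0,"ax":0,"ay":0,"az":0,"claw":0},{"tx":0,"ty":0,"tz":0,"ax":0,"ay":0,"az":0,"claw":0}]}}

```text
time_s: 14.82
tcp_pos: [0.4613, 0.2312, 0.1189]
ee_rot: [[0.071, -0.997, -0.002], [-0.997, -0.071, 0.001], [-0.001, 0.002, -1.0]]
wrist_force: [0.5, 0.2, 0.4]
gripper_width: 0.009
gripper_force: 0.0
```

```bash
python3 - <<'E'
from h import *
s=sense();p=s["tcp_pos"];R=s["ee_rot"];V=tilt(0,th);print(RJ.T@(p-J0),s["gripper_width"])
print(plan(p,R,jw(-.057,-.013,.031),V).tolist())
E
```

```text
[-0.05821025 -0.01265684  0.11887878] 0.009125483618430916
[[0.014, -0.046, 2.929, 0.001, 0.0, 0.001], [0.013, -0.044, 2.929, 0.001, 0.0, 0.001], [0.012, -0.042, 2.929, 0.001, 0.0, 0.001]]
```

Descend 8.8 cm, then push in −ty (= +x jig). About 38 mm of travel is expected; the first 30 mm can go quickly.

Call:
{"name": "drive_tool", "arguments": {"rows": [{"tx":0,"ty":0,"tz":3,"ax":0,"ay":0,"az":0,"claw":0},{"tx":0,"ty":0,"tz":3,"ax":0,"ay":0,"az":0,"claw":0},{"tx":0,"ty":0,"tz":2.7,"ax":0,"ay":0,"az":0,"claw":0},{"tx":0,"ty":0,"tz":0,"ax":0,"ay":0,"az":0,"claw":0},{"tx":0,"ty":-0.5,"tz":0,"ax":0,"ay":0,"az":0,"claw":0},{"tx":0,"ty":-0.5,"tz":0,"ax":0,"ay":0,"az":0,"claw":0},{"tx":0,"ty":-0.5,"tz":0,"ax":0,"ay":0,"az":0,"claw":0},{"tx":0,"ty":-0.5,"tz":0,"ax":0,"ay":0,"az":0,"claw":0}]}}

```text
time_s: 15.48
tcp_pos: [0.484, 0.2333, 0.0349]
ee_rot: [[0.07, -0.998, 0.003], [-0.998, -0.07, 0.004], [-0.004, -0.004, -1.0]]
wrist_force: [-0.8, 0.1, 0.3]
gripper_width: 0.005
gripper_force: 0.0
```

Call:
{"name": "drive_tool", "arguments": {"rows": [{"tx":0,"ty":-0.4,"tz":0,"ax":0,"ay":0,"az":0,"claw":0},{"tx":0,"ty":-0.4,"tz":0,"ax":0,"ay":0,"az":0,"claw":0},{"tx":0,"ty":-0.4,"tz":0,"ax":0,"ay":0,"az":0,"claw":0},{"tx":0,"ty":0,"tz":0,"ax":0,"ay":0,"az":0,"claw":0}]}}

```text
time_s: 15.82
tcp_pos: [0.4949, 0.2338, 0.0333]
ee_rot: [[0.07, -0.998, 0.001], [-0.998, -0.07, 0.002], [-0.002, -0.001, -1.0]]
wrist_force: [-0.3, -0.5, 0.1]
gripper_width: 0.006
gripper_force: 0.0
```

```bash
python3 - <<'E'
from h import *
s=sense();p=s["tcp_pos"];print(RJ.T@(p-J0),RJ.T@s["wrist_force"]);blank("side")
E
```

```text
[-0.02456031 -0.01234697  0.03325952] [-0.30586265 -0.5134121   0.08962371]
side 681 ((8.307982444763184, 5.063144683837891), (48.10298538208008, 115.71235656738281), 1.0616306066513062) 0.0472 [[-0.0155, -0.0484], [0.0316, 0.0618]]
```

Call:
{"name": "drive_tool", "arguments": {"rows": [{"tx":0,"ty":-0.4,"tz":0,"ax":0,"ay":0,"az":0,"claw":0},{"tx":0,"ty":-0.4,"tz":0,"ax":0,"ay":0,"az":0,"claw":0},{"tx":0,"ty":-0.2,"tz":0,"ax":0,"ay":0,"az":0,"claw":0},{"tx":0,"ty":-0.1,"tz":0,"ax":0,"ay":0,"az":0,"claw":0},{"tx":0,"ty":0,"tz":0,"ax":0,"ay":0,"az":0,"claw":0}]}}

```text
time_s: 16.28
tcp_pos: [0.5053, 0.2344, 0.033]
ee_rot: [[0.07, -0.998, 0.001], [-0.998, -0.07, 0.002], [-0.002, -0.001, -1.0]]
wrist_force: [0.1, 0.6, 0.4]
gripper_width: 0.006
gripper_force: 0.0
```

Call:
{"name": "drive_tool", "arguments": {"rows": [{"tx":0,"ty":-0.1,"tz":0,"ax":0,"ay":0,"az":0,"claw":0},{"tx":0,"ty":-0.1,"tz":0,"ax":0,"ay":0,"az":0,"claw":0},{"tx":0,"ty":0,"tz":0,"ax":0,"ay":0,"az":0,"claw":0}]}}

```text
time_s: 16.53
tcp_pos: [0.507, 0.2344, 0.033]
ee_rot: [[0.07, -0.998, 0.0], [-0.998, -0.07, 0.002], [-0.001, -0.0, -1.0]]
wrist_force: [-0.6, -0.4, -0.3]
gripper_width: 0.005
gripper_force: 0.1
```

Call:
{"name": "drive_tool", "arguments": {"rows": [{"tx":0,"ty":-0.1,"tz":0,"ax":0,"ay":0,"az":0,"claw":0},{"tx":0,"ty":0,"tz":0,"ax":0,"ay":0,"az":0,"claw":0},{"tx":0,"ty":0,"tz":0,"ax":0,"ay":0,"az":0,"claw":0}]}}

```text
time_s: 16.78
tcp_pos: [0.508, 0.2345, 0.033]
ee_rot: [[0.07, -0.998, 0.0], [-0.998, -0.07, 0.002], [-0.002, -0.0, -1.0]]
wrist_force: [-0.4, 0.2, -0.0]
gripper_width: 0.003
gripper_force: 0.1
```

```bash
python3 - <<'E'
from h import *
s=sense();p=s["tcp_pos"];print(RJ.T@(p-J0),RJ.T@s["wrist_force"]);blank("side")
E
```

```text
[-0.01137832 -0.01254026  0.03300295] [-0.42363966  0.26844004 -0.0408909 ]
side 669 ((20.897146224975586, 5.608386993408203), (114.9955825805664, 48.643646240234375), 89.23858642578125) 0.0471 [[-0.0026, -0.0471], [0.0447, 0.0616]]
```

Nearly touching. A few more 1 mm steps until force appears.

Call:
{"name": "drive_tool", "arguments": {"rows": [{"tx":0,"ty":-0.1,"tz":0,"ax":0,"ay":0,"az":0,"claw":0},{"tx":0,"ty":0,"tz":0,"ax":0,"ay":0,"az":0,"claw":0},{"tx":0,"ty":0,"tz":0,"ax":0,"ay":0,"az":0,"claw":0}]}}

```text
time_s: 17.08
tcp_pos: [0.5083, 0.2344, 0.0329]
ee_rot: [[0.07, -0.998, -0.001], [-0.998, -0.07, 0.001], [-0.001, 0.001, -1.0]]
wrist_force: [-2.8, 1.4, 2.1]
gripper_width: 0.004
gripper_force: 1.8
```

Call:
{"name": "drive_tool", "arguments": {"rows": [{"tx":0,"ty":-0.1,"tz":0,"ax":0,"ay":0,"az":0,"claw":0},{"tx":0,"ty":0,"tz":0,"ax":0,"ay":0,"az":0,"claw":0},{"tx":0,"ty":0,"tz":0,"ax":0,"ay":0,"az":0,"claw":0}]}}

```text
time_s: 17.33
tcp_pos: [0.5083, 0.2342, 0.0328]
ee_rot: [[0.07, -0.998, -0.003], [-0.998, -0.07, 0.0], [-0.0, 0.003, -1.0]]
wrist_force: [-7.0, 1.6, 3.2]
gripper_width: 0.005
gripper_force: 3.2
```

Snug on the fence at 7 N. I'll move behind the −y end.

Call:
{"name": "drive_tool", "arguments": {"rows": [{"tx":0,"ty":1,"tz":0,"ax":0,"ay":0,"az":0,"claw":0},{"tx":0,"ty":1.2,"tz":0,"ax":0,"ay":0,"az":0,"claw":0},{"tx":0,"ty":0,"tz":-3.2,"ax":0,"ay":0,"az":0,"claw":0},{"tx":0,"ty":0,"tz":-3.2,"ax":0,"ay":0,"az":0,"claw":0},{"tx":3.4,"ty":-1.8,"tz":0,"ax":0,"ay":0,"az":0,"claw":0},{"tx":3.4,"ty":-1.8,"tz":0,"ax":0,"ay":0,"az":0,"claw":0},{"tx":3.4,"ty":-1.8,"tz":0,"ax":0,"ay":0,"az":0,"claw":0},{"tx":0,"ty":0,"tz":0,"ax":0,"ay":0,"az":0,"claw":0},{"tx":0,"ty":0,"tz":0,"ax":0,"ay":0,"az":0,"claw":0}]}}

```text
time_s: 18.08
tcp_pos: [0.55, 0.1334, 0.0969]
ee_rot: [[0.067, -0.998, 0.002], [-0.998, -0.067, 0.002], [-0.002, -0.002, -1.0]]
wrist_force: [-0.0, -0.5, -0.2]
gripper_width: 0.012
gripper_force: 0.0
```

```bash
python3 - <<'E'
from h import *
s=sense();p=s["tcp_pos"];R=s["ee_rot"];print(RJ.T@(p-J0),RJ.T@s["wrist_force"]);blank("side")
print(plan(p,R,jw(.020,-.116,.033),tilt(0,th)).tolist())
E
```

```text
[ 0.02367105 -0.11627164  0.09688202] [-0.07434895 -0.464027   -0.18571946]
side 1116 ((21.48175811767578, -12.909385681152344), (151.740966796875, 48.216060638427734), 89.9843521118164) 0.0472 [[-0.0024, -0.086], [0.045, 0.0612]]
[[-0.008, 0.189, 3.194, -0.001, 0.001, -0.0], [-0.011, 0.186, 3.194, -0.001, 0.001, -0.0]]
```

Blank at x = 21.5 mm, angle 0. Descend, then push +y (−tx): about 27 mm to the flag after roughly 16 mm of free approach.

Call:
{"name": "drive_tool", "arguments": {"rows": [{"tx":0,"ty":0.3,"tz":3.2,"ax":0,"ay":0,"az":0,"claw":0},{"tx":0,"ty":0,"tz":3.2,"ax":0,"ay":0,"az":0,"claw":0},{"tx":0,"ty":0,"tz":0,"ax":0,"ay":0,"az":0,"claw":0},{"tx":-0.5,"ty":0,"tz":0,"ax":0,"ay":0,"az":0,"claw":0},{"tx":-0.5,"ty":0,"tz":0,"ax":0,"ay":0,"az":0,"claw":0},{"tx":-0.5,"ty":0,"tz":0,"ax":0,"ay":0,"az":0,"claw":0},{"tx":-0.5,"ty":0,"tz":0,"ax":0,"ay":0,"az":0,"claw":0},{"tx":-0.4,"ty":0,"tz":0,"ax":0,"ay":0,"az":0,"claw":0},{"tx":0,"ty":0,"tz":0,"ax":0,"ay":0,"az":0,"claw":0}]}}

```text
time_s: 18.88
tcp_pos: [0.545, 0.1602, 0.034]
ee_rot: [[0.072, -0.997, 0.002], [-0.997, -0.071, 0.003], [-0.003, -0.003, -1.0]]
wrist_force: [-0.6, 0.1, -0.4]
gripper_width: 0.009
gripper_force: 0.0
```

```bash
python3 - <<'E'
from h import *
s=sense();p=s["tcp_pos"];R=s["ee_rot"];print(RJ.T@(p-J0),RJ.T@s["wrist_force"]);blank("side")
E
```

```text
[ 0.0205053  -0.08912628  0.03401249] [-0.62353613  0.12210801 -0.42971855]
side 1060 ((21.14238929748535, -7.6336212158203125), (49.62930679321289, 147.47625732421875), 0.09604573249816895) 0.0472 [[-0.0031, -0.0743], [0.0445, 0.0637]]
```

Call:
{"name": "drive_tool", "arguments": {"rows": [{"tx":-0.4,"ty":0,"tz":0,"ax":0,"ay":0,"az":0,"claw":0},{"tx":-0.4,"ty":0,"tz":0,"ax":0,"ay":0,"az":0,"claw":0},{"tx":-0.4,"ty":0,"tz":0,"ax":0,"ay":0,"az":0,"claw":0},{"tx":0,"ty":0,"tz":0,"ax":0,"ay":0,"az":0,"claw":0}]}}

```text
time_s: 19.27
tcp_pos: [0.5436, 0.1715, 0.0329]
ee_rot: [[0.071, -0.997, 0.001], [-0.997, -0.071, 0.002], [-0.002, -0.001, -1.0]]
wrist_force: [0.4, -0.2, 0.8]
gripper_width: 0.006
gripper_force: 0.0
```

```bash
python3 - <<'E'
from h import *
s=sense();p=s["tcp_pos"];R=s["ee_rot"];print(RJ.T@(p-J0),RJ.T@s["wrist_force"]);blank("side","pics/s5.png")
E
```

```text
[ 0.01993869 -0.07775425  0.03293449] [ 0.38286832 -0.17924889  0.84491295]
side 984 ((21.207447052001953, -1.4509811401367188), (49.18461227416992, 133.16571044921875), 0.2508593201637268) 0.0472 [[-0.0032, -0.0637], [0.0445, 0.0637]]
```

View pics/s5.png

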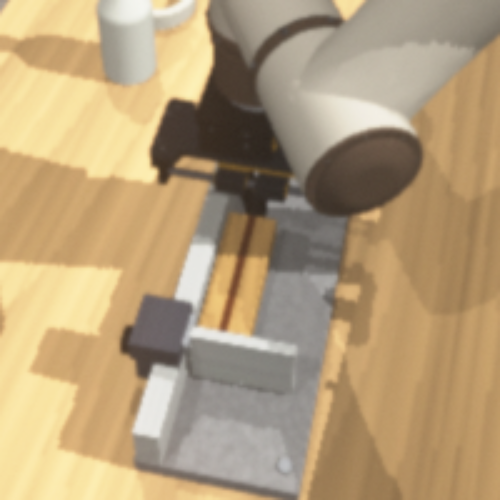

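The flag hides the front end, so I'll judge by the rear: about 4–5 mm left. Use small steps with force checks.

Call:
{"name": "drive_tool", "arguments": {"rows": [{"tx":-0.1,"ty":0,"tz":0,"ax":0,"ay":0,"az":0,"claw":0},{"tx":-0.1,"ty":0,"tz":0,"ax":0,"ay":0,"az":0,"claw":0},{"tx":0,"ty":0,"tz":0,"ax":0,"ay":0,"az":0,"claw":0},{"tx":0,"ty":0,"tz":0,"ax":0,"ay":0,"az":0,"claw":0}]}}

```text
time_s: 19.65
tcp_pos: [0.5434, 0.1729, 0.0328]
ee_rot: [[0.07, -0.998, 0.0], [-0.998, -0.07, 0.002], [-0.002, -0.0, -1.0]]
wrist_force: [0.6, -0.2, -1.0]
gripper_width: 0.005
gripper_force: 0.0
```

Call:
{"name": "drive_tool", "arguments": {"rows": [{"tx":-0.1,"ty":0,"tz":0,"ax":0,"ay":0,"az":0,"claw":0},{"tx":0,"ty":0,"tz":0,"ax":0,"ay":0,"az":0,"claw":0},{"tx":0,"ty":0,"tz":0,"ax":0,"ay":0,"az":0,"claw":0}]}}

```text
time_s: 19.9
tcp_pos: [0.5433, 0.1738, 0.0329]
ee_rot: [[0.07, -0.998, 0.0], [-0.998, -0.07, 0.002], [-0.002, -0.0, -1.0]]
wrist_force: [0.3, -1.5, -0.5]
gripper_width: 0.007
gripper_force: 0.1
```

Call:
{"name": "drive_tool", "arguments": {"rows": [{"tx":-0.1,"ty":0,"tz":0,"ax":0,"ay":0,"az":0,"claw":0},{"tx":0,"ty":0,"tz":0,"ax":0,"ay":0,"az":0,"claw":0},{"tx":0,"ty":0,"tz":0,"ax":0,"ay":0,"az":0,"claw":0}]}}

```text
time_s: 20.15
tcp_pos: [0.5432, 0.1749, 0.0329]
ee_rot: [[0.07, -0.998, 0.0], [-0.998, -0.07, 0.002], [-0.002, -0.0, -1.0]]
wrist_force: [-0.1, 0.1, 0.2]
gripper_width: 0.001
gripper_force: 0.1
```

Call:
{"name": "drive_tool", "arguments": {"rows": [{"tx":-0.1,"ty":0,"tz":0,"ax":0,"ay":0,"az":0,"claw":0},{"tx":0,"ty":0,"tz":0,"ax":0,"ay":0,"az":0,"claw":0},{"tx":0,"ty":0,"tz":0,"ax":0,"ay":0,"az":0,"claw":0}]}}

```text
time_s: 20.4
tcp_pos: [0.5432, 0.1759, 0.033]
ee_rot: [[0.07, -0.998, 0.0], [-0.998, -0.07, 0.002], [-0.002, -0.0, -1.0]]
wrist_force: [0.0, -0.0, 0.1]
gripper_width: 0.006
gripper_force: 0.1
```

Call:
{"name": "drive_tool", "arguments": {"rows": [{"tx":-0.1,"ty":0,"tz":0,"ax":0,"ay":0,"az":0,"claw":0},{"tx":0,"ty":0,"tz":0,"ax":0,"ay":0,"az":0,"claw":0},{"tx":0,"ty":0,"tz":0,"ax":0,"ay":0,"az":0,"claw":0}]}}

```text
time_s: 20.65
tcp_pos: [0.5431, 0.1769, 0.033]
ee_rot: [[0.07, -0.998, 0.0], [-0.998, -0.07, 0.002], [-0.002, -0.0, -1.0]]
wrist_force: [0.6, 0.0, 0.4]
gripper_width: 0.0
gripper_force: 0.1
```

```bash
python3 - <<'E'
from h import *
s=sense();p=s["tcp_pos"];R=s["ee_rot"];print(RJ.T@(p-J0),RJ.T@s["wrist_force"]);blank("side")
E
```

```text
[ 0.01976016 -0.0723238   0.03295177] [ 0.55484783 -0.00059938  0.39924416]
side 956 ((21.17115020751953, 2.345661163330078), (49.22357940673828, 126.21698760986328), 0.06308863312005997) 0.0472 [[-0.0032, -0.0592], [0.0445, 0.0639]]
```

Call:
{"name": "drive_tool", "arguments": {"rows": [{"tx":-0.1,"ty":0,"tz":0,"ax":0,"ay":0,"az":0,"claw":0},{"tx":0,"ty":0,"tz":0,"ax":0,"ay":0,"az":0,"claw":0},{"tx":0,"ty":0,"tz":0,"ax":0,"ay":0,"az":0,"claw":0}]}}

```text
time_s: 20.95
tcp_pos: [0.5429, 0.1777, 0.033]
ee_rot: [[0.07, -0.998, -0.0], [-0.998, -0.07, 0.001], [-0.001, -0.0, -1.0]]
wrist_force: [0.4, -0.6, 0.2]
gripper_width: 0.004
gripper_force: 0.5
```

Call:
{"name": "drive_tool", "arguments": {"rows": [{"tx":-0.1,"ty":0,"tz":0,"ax":0,"ay":0,"az":0,"claw":0},{"tx":0,"ty":0,"tz":0,"ax":0,"ay":0,"az":0,"claw":0},{"tx":0,"ty":0,"tz":0,"ax":0,"ay":0,"az":0,"claw":0}]}}

```text
time_s: 21.2
tcp_pos: [0.5426, 0.1778, 0.033]
ee_rot: [[0.07, -0.998, -0.001], [-0.998, -0.07, 0.0], [-0.0, 0.001, -1.0]]
wrist_force: [-0.0, -5.8, 1.7]
gripper_width: 0.005
gripper_force: 2.7
```

Pressed on the flag with about 6 N and stalled, as wanted. Now back off and check.

Call:
{"name": "drive_tool", "arguments": {"rows": [{"tx":0,"ty":0,"tz":0,"ax":0,"ay":0,"az":0,"claw":0},{"tx":0.3,"ty":0,"tz":0,"ax":0,"ay":0,"az":0,"claw":0},{"tx":1,"ty":0,"tz":0,"ax":0,"ay":0,"az":0,"claw":0},{"tx":1,"ty":0,"tz":0,"ax":0,"ay":0,"az":0,"claw":0},{"tx":1,"ty":0,"tz":-3,"ax":0,"ay":0,"az":0,"claw":0},{"tx":2,"ty":0,"tz":-3.5,"ax":0,"ay":0,"az":0,"claw":0},{"tx":3,"ty":0,"tz":-3.5,"ax":0,"ay":0,"az":0,"claw":0},{"tx":3,"ty":0,"tz":-3,"ax":0,"ay":0,"az":0,"claw":0},{"tx":0,"ty":0,"tz":0,"ax":0,"ay":0,"az":0,"claw":0},{"tx":0,"ty":0,"tz":0,"ax":0,"ay":0,"az":0,"claw":0}]}}

```text
time_s: 22.03
tcp_pos: [0.5516, 0.068, 0.1611]
ee_rot: [[0.067, -0.998, 0.005], [-0.998, -0.067, 0.004], [-0.004, -0.005, -1.0]]
wrist_force: [-0.2, 0.1, -0.8]
gripper_width: 0.008
gripper_force: 0.0
```

```bash
python3 - <<'E'
from h import *
s=sense();p=s["tcp_pos"];print(RJ.T@(p-J0),s["wrist_force"],s["joint_velocities"].round(2));P=blank("side","pics/s6.png");blank("top")
from numpy import polyfit
for lo,hi in((-.05,0),(0,.05)):
    m=(P[:,1]>lo)&(P[:,1]<hi);print(np.percentile(P[m][:,0],[2,98]).round(4))
pc,d=capture("side");q=(world("side",d)-J0)@RJ
f=q[(q[...,2]>.084)&(q[...,2]<.096)&(q[...,0]>-.05)&(q[...,0]<.035)&(abs(q[...,1]-.09)<.03)];print("flag",np.percentile(f,[2,50,98],axis=0).round(4))
E
```

```text
[ 0.02094884 -0.18164099  0.16109086] [-0.15559254  0.07964685 -0.78623045] [ 1.85  2.63 -2.86 -1.08  0.35 -0.39]
side 949 ((21.00787353515625, 2.7572669982910156), (126.20669555664062, 49.592124938964844), 89.94509887695312) 0.0473 [[-0.0034, -0.0577], [0.0447, 0.0637]]
top 38 ((2.668591022491455, -48.69828796386719), (13.148929595947266, 25.252389907836914), 4.09594202041626) 0.0472 [[-0.0042, -0.0609], [0.0095, -0.0367]]
[-0.0031  0.0437]
[-0.0032  0.0438]
flag [[-0.0482  0.0908  0.0843]
 [-0.0079  0.097   0.0889]
 [ 0.0333  0.1013  0.0918]]
```

View pics/s6.png

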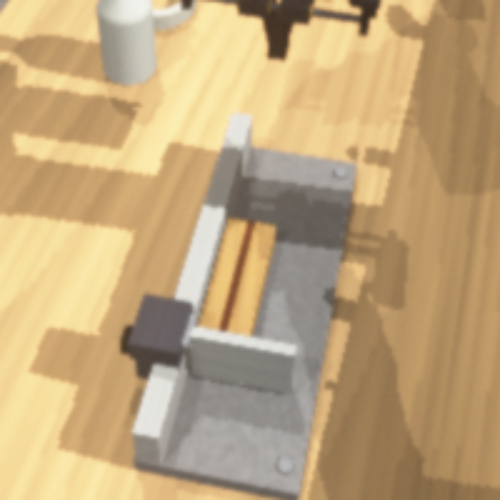

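The blank (crop (238,275)) lies flat and snug on the fence and the flag. It is 21 mm from the jig axis with the angle under 0.1°, the flag is down, and the gripper is clear.

```bash
python3 -c "
from station import *
print(finish_job())"
```

```text
the job is handed in; nothing more can be done
None
```

I handed the job in with the flag down on its hard stop and the blank flat on the bed, snug on the fence and pushed to the flag at about 6 N. The gripper was clear, the run took about 22 s, and no verdict came back.

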